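# Set up the rub tester

### The arm

A 6-joint arm with a two-finger parallel gripper is mounted at the origin on the work surface. World frame = base frame: x ahead of the robot, y to its left, z up, the work surface at z = 0. Lengths are in mm, angles in rad, forces in N, time in s.
With the tool pointing down it reaches from about 275 to 750 mm from the base axis. Payload 10.2 kg.
Tool frame: the origin (TCP) lies between the finger pads; the fingertips stand 11 mm ahead of it and the grasp point (between the pads) lies 8 mm behind it (ctrl.tip_extent is the distance from the TCP to the fingertips, in mm); z points along the fingers, y is the direction in which the jaws open and shut (so a half turn about z gives the same grasp; the last joint's range is limited). The gripper opens to 85 mm and grips with 20 to 120 N. Pads are 22 mm wide; open, the fingers measure 114 mm over their backs; the gripper's body (76 mm by 85 mm) begins 54 mm behind the grasp point. The pads swing forward as they close: fully open they stand 13 mm farther back than shut.
Start: joints at [0.995, 0.313, 1.498, -0, 1.331, -0.223], TCP at [181.414, 492.666, 242.294] pointing down, gripper open.
Joint ranges: [-2.94, 2.94], [-0.97, 2.17], [0.19, 2.56], [-1.23, 4.37], [0.02, 3.11], [-2.88, 2.88]. Speed limits (rad/s): [2.39, 2.39, 3.01, 3.14, 3.14, 3.14].

### API

Orientations are given as a unit quaternion [w, x, y, z].
In Python, from rig import ctrl gives the robot as it stands.
- The arm moves only by the tool apply_moves, never from a script. Its argument "commands" is a list of rows, each a list of 5 numbers: the finger opening in cm, from 0 to 8.54, then the shift along the tool's x, y, z in cm, then the turn about the tool's z in rad. In form: [[jaw, dx, dy, dz, roll], ...]. A call has 1 to 12 rows; each row shifts and turns the commanded pose from where the row before left it, along the tool's axes as they then stand; what a row does not reach is not made up. A row lasts 1/12 s, in which the tool goes at most 41.7 mm and 7.16 degrees, less where a joint would pass 70% of its speed; a pose out of reach is approached as far as the arm can. A call with a gripper value outside its range is refused whole. The fingers move at their own pace and stop on an object; "squeeze" is the grip in N (left out, the last holds). Time passes only in rows, so rows that do not move let the fingers close. It gives the time, the measured TCP pose, the force and the opening at its end, in the units of the state.
- ctrl.sense(): the state, without advancing time (a new reading comes with each control period).
- ctrl.capture(name): name is "side" or "top"; returns the picture (420x560x3 uint8, red, green, blue); there is no depth.
- ctrl.camera_info(name): a dict with "fov_y" (degrees; the focal length in pixels is half the picture's height over the tangent of half this angle, whatever the lens; pixels are square), "cx", "cy" (the principal point, pixels), "camera_from_world" (4x4, takes a point from world to camera coordinates). Camera axes: x right, y down, z forward; pixel columns grow to the right and rows downward; lengths in mm; the calibration is good to about 2 mm. A picture is of the moment at which its call begins. camera_info takes no time and is no camera call.
- ctrl.finish_job(): hands the job in, once; it reports no verdict.
The state is a dict: "time_s": time; "joints": joint angles; "dq": joint speeds; "tau": joint torques, N m; "eef_pos": TCP position; "ee_rot": TCP orientation; "force": force on the tool from outside, world axes, zero at the start; "wrist_torque": the same for the moment, N m; "grip_width": opening from 0.0 (shut) to 1.0 (fully open).
Only numpy, scipy, OpenCV 4.12 (cv2) and the standard library are available. Lean on these libraries where they do the work, as an engineer would, in place of code of your own. Each camera call takes 0.05 s, during which the arm holds its last target.

### The job

Get the rub tester ready and start it: first zero its counter by pushing the yellow plunger all the way in, then take every worn rub head (black wing) out of its bayonet socket and stand it upright in the red tray, and lock each fresh head from the counter into a socket of its own (any socket) by pushing it down against the spring, turning it a quarter clockwise and letting it spring up. Only when all of that is done, press the green start lever fully down and let it go. Leave the jar, the wrench and the tape roll where they are.

Things in the scene. Friction and masses are not known exactly. Their poses are not given: they have to be found in the camera images.
- machine: White bench-top rub tester fixed to the counter; origin under the centre of its deck, on the counter. Deck 150 mm (x) by 540 mm (y), 70 mm high; behind it (x from 74 to 134 mm) a housing 105 mm high with a blue panel. On the deck, along y: green start lever at y = -225 mm, sockets at -110, 0, 110 mm, yellow plunger at 222 mm. Fresh heads stand in front of it (its -x side).
- socket0 (a point): Centre, at deck level (70 mm above the counter), of a bayonet socket: octagonal steel collar 88 mm across, 35 mm high, bore 53 mm. Axes as the machine's. Two entry slots (red marks, 17 mm wide) lie along the machine's +x and -x, two roofed lock pockets (green marks) along +y and -y. The other sockets are the same.
- socket1 (a point): Second socket. How all three work: enter with the lugs along the machine's x, push down until the foot is 0 to 4 mm above the deck (above 6 mm the lugs cannot pass under the lips), turn 90 degrees clockwise seen from above to the stop (the other way is blocked), let it rise: the lugs go 5 mm up into the pockets. Locked: foot 11 mm above the deck, wing along y.
- socket2 (a point): Third socket. In each socket the foot meets a brass spring pad, whose top is 12 mm above the deck when free; it resists with 10 N at first (and at the locked height) and 14 N at the bottom.
- head_a: Fresh rub head, orange wing grip, 82 mm tall, stands on the counter; may be absent (None). Origin: centre of its flat foot, z up. Steel barrel 48 mm diameter (rim bevelled 4 mm) up to 42 mm, a 56 mm disc from 42 to 46 mm, then an upright flat wing grip, 60 mm long (its x), 18 mm thick (its y), 46 to 82 mm above the foot. Lugs: see head_b.
- head_b: Fresh rub head, blue wing grip, same shape as head_a; may be absent (None). Each head weighs 0.22 to 0.42 kg and has two bayonet lugs along its +x and -x, in line with the wing: they reach 35 mm from the axis, are 12 mm wide and lie 10 to 18 mm above the foot. A half turn changes nothing.
- head_c: Fresh rub head, grey wing grip, same shape, lugs and mass as head_a and head_b; may be absent (None).
- worn_a: Worn rub head with a black wing grip, otherwise exactly like head_a (shape, origin, axes, lugs, mass); may be absent (None). At the start it is locked in one of the sockets. To take it out: push it down until the foot is 0 to 4 mm above the deck, turn it 90 degrees anticlockwise seen from above (wing along the machine's x) and lift it straight up.
- worn_b: Another worn rub head, like worn_a; may be absent (None).
- worn_c: Another worn rub head, like worn_a; may be absent (None).
- tray_in (a point): Centre of the inner floor of the red open tray for worn heads, fixed on the counter at the front left of the machine (+y side). The tray is 130 mm (its x) by 180 mm (its y), 25 mm high, walls and floor 4 mm; two heads stand in it side by side along y.
- reset_plunger (a joint): Travel of the yellow counter-reset plunger, m: 0 up, 0.016 fully in (down). Sprung: 4 N at first, 10 N fully in; it comes back up when let go.
- reset_top (a point): Centre of the plunger's flat top, a yellow disc of 40 mm diameter, 118 mm above the counter at rest, 102 mm when fully in. Push straight down.
- start_lever (a joint): Angle of the green start lever, rad: 0 level (at rest), 0.30 fully down at its stop. Sprung: about 4.5 N at the tip at first, 10 N fully down; it comes back up when let go.
- lever_tip (a point): Where to press the lever: on its ribbed top face, 15 mm from the free end. The lever is a level green paddle 105 mm long, 36 mm wide, 6 mm thick, hinged 45 mm behind the deck's centre line (90 mm in the machine's +x from this point), its free end towards the robot; this point is 115 mm above the counter at rest and goes down 27 mm.
- jar: Bystander: a jar 64 mm diameter, 85 mm tall, origin under its centre.
- wrench: Bystander: a steel wrench 160 mm long lying flat; origin at its middle, underneath.
- tape: Bystander: a clear roll 90 mm diameter, 24 mm high, lying flat; origin under its centre.

How it is judged:
By the outcome, as a careful person would: the job done as asked, in the order asked, and still so for the second after the job is handed in, with the robot touching nothing.
Of head_a, head_b, head_c only 2 to 3 are there at a start; the rules pass over those that are not, and their reading is None.
Of worn_a, worn_b, worn_c only 2 to 2 are there at a start; the rules pass over those that are not, and their reading is None.
At some moment in a run one of head_a, head_b, head_c may be knocked a few centimetres aside while the robot is not near it.
It also fails if it takes over 210 s, if anything falls off the work surface, if the arm or the gripper's body presses on something with over 40 N, if the wrist force passes 120 N, or if a joint passes its speed limit or range.

## Working session

There is one attempt and no reset: what is moved stays moved. The work goes in short steps, Python scripts to look and compute and a tool call to move; the robot and the scene stay as the last step left them, time stands still between calls to the robot, and variables do not carry over. Pictures are saved under pics/ and viewed, and the job is handed in when it is done.

Besides the shell and the picture viewer there is one more tool, called after "Emit:" as name(argument=value, ...) on one line, values as JSON. apply_moves: Moves the arm, as the interface text tells. Its arguments: {"type":"object","properties":{"commands":{"type":"array"},"squeeze":{"type":"number"}},"required":["commands"]}

```bash
ls; mkdir -p pics; python3 - <<'E'
from rig import ctrl
import cv2
print(ctrl.sense())
for n in ("side","top"):
    im=ctrl.capture(n); cv2.imwrite(f"pics/{n}0.png",im[:,:,::-1]); print(ctrl.camera_info(n))
E
```

```text
pics
{'time_s': 0.0, 'joints': array([ 9.94627276e-01,  3.13482219e-01,  1.49840488e+00,  1.27301929e-05,
        1.33103132e+00, -2.23415985e-01]), 'dq': array([-0.0010975 , -0.00019253, -0.00038242,  0.00182296, -0.00052936,
        0.00016995]), 'tau': array([-3.91747235e-04, -4.12252343e+01, -2.59744102e+01, -2.20333741e-04,
        4.15917064e-03,  4.02602410e-06]), 'eef_pos': array([181.26249782, 492.46355849, 241.73071098]), 'ee_rot': array([-2.63706324e-04,  1.75464934e-01,  9.84485458e-01, -6.08202305e-04]), 'force': array([-0.27479954,  0.20190618, -1.13552371]), 'wrist_torque': array([ 0.00058751,  0.0624352 , -0.00789205]), 'grip_width': 0.9998606673138096}
{'fov_y': 56.99461257119287, 'cx': 272.9295424534458, 'cy': 209.0725504552874, 'camera_from_world': array([[ 9.45446131e-01, -3.25572407e-01,  1.15853907e-02,
        -5.51726769e+02],
       [-1.99424802e-01, -6.06507879e-01, -7.69660926e-01,
         2.05116637e+02],
       [ 2.57606991e-01,  7.25362531e-01, -6.38347740e-01,
         1.10982330e+03],
       [ 0.00000000e+00,  0.00000000e+00,  0.00000000e+00,
         1.00000000e+00]])}
{'fov_y': 55.12769452856268, 'cx': 282.33016289338144, 'cy': 212.7009809471636, 'camera_from_world': array([[ 1.19698991e-02, -9.99898049e-01,  7.78549901e-03,
         5.89389506e-01],
       [-9.97607861e-01, -1.24718942e-02, -6.79927088e-02,
         5.69001159e+02],
       [ 6.80828767e-02, -6.95300914e-03, -9.97655440e-01,
         1.02026275e+03],
       [ 0.00000000e+00,  0.00000000e+00,  0.00000000e+00,
         1.00000000e+00]])}
```

View pics/side0.png

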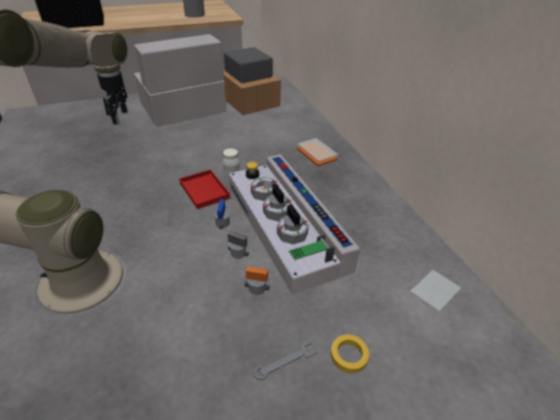

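View pics/top0.png

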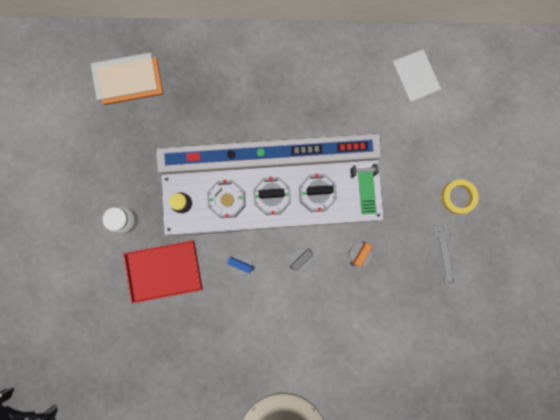

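```bash
cat > h.py <<'E'
from rig import ctrl
import cv2, numpy as np
def info(n):
    c=ctrl.camera_info(n); f=210/np.tan(np.radians(c['fov_y']/2)); return f,c['cx'],c['cy'],np.array(c['camera_from_world'])
def ray(n,u,v,z):
    f,cx,cy,T=info(n); d=T[:3,:3].T@np.array([(u-cx)/f,(v-cy)/f,1]); o=-T[:3,:3].T@T[:3,3]
    return o+d*(z-o[2])/d[2]
def proj(n,p):
    f,cx,cy,T=info(n); q=T[:3,:3]@np.array(p)+T[:3,3]; return cx+f*q[0]/q[2],cy+f*q[1]/q[2]
def cap(n,name):
    im=ctrl.capture(n); cv2.imwrite(f"pics/{name}.png",im[:,:,::-1]); return im
def crop(im,x0,y0,x1,y1,name,k=3):
    cv2.imwrite(f"pics/{name}.png",cv2.resize(im[y0:y1,x0:x1,::-1],None,fx=k,fy=k,interpolation=cv2.INTER_CUBIC))
def blobs(im,lo,hi,box=None,amin=15):
    hsv=cv2.cvtColor(im,cv2.COLOR_RGB2HSV); m=cv2.inRange(hsv,np.array(lo),np.array(hi))
    if box is not None:
        k=np.zeros_like(m); x0,y0,x1,y1=box; k[y0:y1,x0:x1]=1; m=m*k
    cs,_=cv2.findContours(m,cv2.RETR_EXTERNAL,cv2.CHAIN_APPROX_NONE); out=[]
    for c in cs:
        a=cv2.contourArea(c)
        if a>=amin:
            M=cv2.moments(c); out.append((a,(M['m10']/M['m00'],M['m01']/M['m00']),cv2.minAreaRect(c),c))
    return sorted(out,key=lambda t:-t[0])
E
python3 - <<'E'
from h import *
im=cv2.imread('pics/top0.png')[:,:,::-1].copy()
crop(im,150,130,390,240,'c1',3); crop(im,110,230,390,310,'c2',2)
for nm,lo,hi,z in [('yel',(20,120,120),(32,255,255),118),('orange',(5,150,120),(18,255,255),82),('blue',(100,120,60),(125,255,255),82),('green',(50,100,60),(85,255,255),115),('red',(0,150,80),(4,255,255),25)]:
    for b in blobs(im,lo,hi)[:4]:
        print(nm,b[0],np.round(b[1],1),np.round(ray('top',*b[1],z),1),[np.round(q,1) for q in b[2]])
E
```

```text
yel 898.5 [459.3 196.5] [ 605.7 -407.7  118. ] [array([459.5, 196.5]), array([33., 35.]), np.float64(90.0)]
yel 175.0 [178.2 201.5] [585.5 252.1 118. ] [array([178. , 201.5]), array([15., 14.]), np.float64(90.0)]
orange 235.5 [139.5  90.5] [863.2 364.7  82. ] [array([138.6,  91.4]), array([31.3, 68.1]), np.float64(49.9)]
orange 143.5 [362.1 254. ] [ 467.1 -185.8   82. ] [array([362. , 254.3]), array([ 7.6, 23.1]), np.float64(29.7)]
blue 679.0 [245.4 153.6] [708.7 100.1  82. ] [array([247.7, 153.3]), array([10. , 96.2]), np.float64(86.2)]
blue 175.5 [175.4 158.1] [695.3 271.   82. ] [array([175.9, 158.1]), array([10. , 21.5]), np.float64(84.8)]
blue 136.0 [239.6 264.8] [437.9 109.2  82. ] [array([239.7, 264.8]), array([24.2,  6.7]), np.float64(23.2)]
blue 129.5 [329.1 148. ] [ 725.5 -105.1   82. ] [array([329.7, 147.9]), array([ 9.9, 24. ]), np.float64(86.2)]
green 487.0 [366.7 191.8] [ 614.3 -190.1  115. ] [array([366.5, 192.1]), array([40.3, 14.2]), np.float64(88.2)]
green 35.5 [260.3 152.2] [705.4  62.2 115. ] [array([260.3, 152.3]), array([6.4, 7.1]), np.float64(45.0)]
red 3407.0 [162.3 271.3] [415.7 310.4  25. ] [array([162.2, 271.3]), array([49.6, 71.8]), np.float64(79.3)]
red 42.0 [193.1 156.7] [711.1 240.3  25. ] [array([193. , 156.5]), array([ 5., 10.]), np.float64(90.0)]
red 19.0 [362.1 145.5] [ 746.5 -198.    25. ] [array([362. , 145.5]), array([5., 4.]), np.float64(90.0)]
red 18.0 [349.  146.5] [ 743.4 -163.9   25. ] [array([349. , 146.5]), array([5., 4.]), np.float64(90.0)]
```

View pics/c1.png

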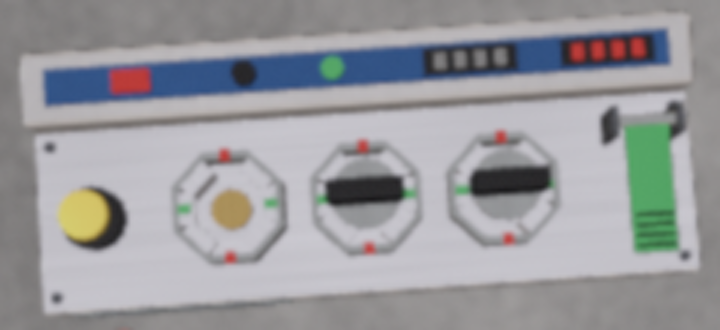

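View pics/c2.png

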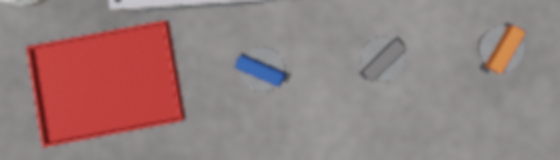

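```bash
python3 - <<'E'
from h import *
im=cv2.imread('pics/top0.png')[:,:,::-1].copy()
R={}
for nm,lo,hi in [('red',(0,90,80),(8,255,255)),('red2',(172,90,80),(180,255,255)),('grn',(50,60,60),(85,255,255))]:
    for b in blobs(im,lo,hi,(205,172,342,222),2):
        print(nm,b[0],np.round(b[1],1),np.round(ray('top',*b[1],105),1))
b=blobs(im,(15,90,60),(25,200,220),(205,172,250,222),10)
for q in b: print('brass',q[0],np.round(q[1],1),np.round(ray('top',*q[1],82),1))
for b in blobs(im,(0,0,0),(180,255,60),(250,172,342,222),20): print('worn',b[0],np.round(b[1],1),np.round(ray('top',*b[1],163),1),b[2])
# screws
g=cv2.cvtColor(im,cv2.COLOR_RGB2GRAY)
for (x,y) in [(166,179),(169,229),(378,215)]:
    p=255-g[y-4:y+5,x-4:x+5].astype(float); p-=np.median(p); p=np.clip(p-20,0,None)
    yy,xx=np.mgrid[y-4:y+5,x-4:x+5]; c=((p*xx).sum()/p.sum(),(p*yy).sum()/p.sum()); print('screw',np.round(c,2),np.round(ray('top',*c,70),1))
# deck
print(proj('top',[181.4,492.7,242]))
E
```

```text
red 7.5 [270.4 178.6] [644.3  37.5 105. ]
red 7.0 [316.5 175.5] [653.1 -72.4 105. ]
red 6.5 [224.3 181.8] [635.  147.1 105. ]
red 3.0 [319.  209.2] [572.5 -78.8 105. ]
red 2.0 [226.5 215.6] [554.6 140.2 105. ]
red 2.0 [273.  212.5] [563.3  30.3 105. ]
grn 6.0 [303.6 192.9] [610.9 -41.8 105. ]
grn 5.5 [285.4 194.1] [607.6   1.4 105. ]
grn 4.5 [257.4 196.1] [602.   67.9 105. ]
grn 2.5 [210.7 199.5] [592.5 178.4 105. ]
grn 2.0 [240.  197.5] [598.  109.1 105. ]
brass 93.5 [226.6 199.4] [595.4 143.8  82. ]
worn 152.0 [319.8 190. ] [611.2 -74.7 163. ] ((319.9646301269531, 189.96905517578125), (7.250571250915527, 24.412473678588867), 86.18592071533203)
worn 146.0 [271.2 193.3] [602.3  34.  163. ] ((271.0818786621094, 193.22789001464844), (7.383609294891357, 23.946840286254883), 86.18592071533203)
screw [166.14 178.74] [645.9 295.5  70. ]
screw [168.49 228.95] [522.2 285.9  70. ]
screw [376.71 213.6 ] [ 566.2 -224.5   70. ]
(np.float64(33.10309559453489), np.float64(399.33132512382343))
```

```bash
cat >> h.py <<'E'
TH=np.radians(4.69); S1=np.array([603.9,33.9])
def mach(x,y): c,s=np.cos(TH),np.sin(TH); return S1+np.array([c*x-s*y, s*x+c*y])
def st():
    s=ctrl.sense(); w,x,y,z=s['ee_rot']
    yv=np.array([2*(x*y-w*z),1-2*(x*x+z*z),2*(y*z+w*x)]); zv=np.array([2*(x*z+w*y),2*(y*z-w*x),1-2*(x*x+y*y)])
    return s,np.degrees(np.arctan2(yv[1],yv[0])),zv
def plan(xy,z,ya):
    """remaining: roll first, then shift in cm in tool axes after the roll"""
    s,a,zv=st(); p=s['eef_pos']; roll=-np.radians((ya-a+180)%360-180)
    t=np.radians(ya); Y=np.array([np.cos(t),np.sin(t)]); X=np.array([-np.sin(t),np.cos(t)])
    d=np.array(xy)-p[:2]
    print('t %.2f'%s['time_s'],'pos',p.round(1),'ya %.2f'%a,'tilt',zv.round(3)[:2],'F',s['force'].round(1),'Tq',s['wrist_torque'].round(2),'grip %.3f'%s['grip_width'],'j',s['joints'].round(2))
    print('roll %.3f'%roll,'dx %.2f dy %.2f dz %.2f cm'%(d@X/10,d@Y/10,(p[2]-z)/10))
E
python3 - <<'E'
from h import *
print(mach(0,222),mach(-45,-225)); plan(mach(0,222),150,4.7)
E
```

```text
[585.74826738 255.15667132] [ 577.44770104 -194.0260316 ]
t 0.10 pos [181.3 492.5 241.8] ya 69.79 tilt [-0.001 -0.001] F [-0.3  0.3  0.2] Tq [-0.01 -0.   -0.04] grip 0.996 j [ 0.99  0.31  1.5  -0.    1.33 -0.22]
roll 1.136 dx -26.97 dy 38.37 dz 9.18 cm
```

Emit:
apply_moves(commands=[[0,0,0,0,0.1136],[0,0,0,0,0.1136],[0,0,0,0,0.1136],[0,0,0,0,0.1136],[0,0,0,0,0.1136],[0,0,0,0,0.1136],[0,0,0,0,0.1136],[0,0,0,0,0.1136],[0,0,0,0,0.1136],[0,0,0,0,0.1136]])

```text
time_s: 0.93
eef_pos: [181.3, 492.5, 241.9]
ee_rot: [0.0, 0.68, 0.734, -0.0]
force: [0.2, -0.8, 0.7]
grip_width: -0.001
```

Emit:
apply_moves(commands=[[0,-2.2,3.1,0,0],[0,-2.2,3.1,0,0],[0,-2.2,3.1,0,0],[0,-2.2,3.1,0,0],[0,-2.2,3.1,0,0],[0,-2.2,3.1,0,0],[0,-2.2,3.1,0,0],[0,-2.2,3.1,0,0],[0,-2.2,3.1,0,0],[0,-2.2,3.1,0,0],[0,-2.2,3.1,0,0],[0,-2.2,3.1,0,0]])

```text
time_s: 1.93
eef_pos: [575.1, 258.7, 241.9]
ee_rot: [-0.0, 0.678, 0.735, -0.0]
force: [0.2, -0.5, 0.3]
grip_width: -0.001
```

```bash
python3 - <<'E'
from h import *
plan([585.6,254.3],135,4.7)
E
```

```text
t 1.93 pos [575.1 258.7 241.9] ya 4.69 tilt [-0.001 -0.   ] F [ 0.2 -0.5  0.3] Tq [0.   0.01 0.04] grip -0.001 j [0.24 0.55 1.14 0.   1.45 0.16]
roll -0.000 dx -0.53 dy 1.01 dz 10.69 cm
```

Emit:
apply_moves(commands=[[0,-0.53,1.01,0,0],[0,0,0,2.5,0],[0,0,0,2.5,0],[0,0,0,2.5,0],[0,0,0,2.2,0],[0,0,0,1.0,0],[0,0,0,0,0]])

```text
time_s: 2.52
eef_pos: [583.2, 255.3, 132.8]
ee_rot: [-0.001, 0.678, 0.735, -0.002]
force: [-0.8, 0.6, -0.4]
grip_width: 0.001
```

Emit:
apply_moves(commands=[[0,0,0,0.3,0],[0,0,0,0.3,0],[0,0,0,0.3,0],[0,0,0,0.3,0],[0,0,0,0.3,0],[0,0,0,0.3,0],[0,0,0,0,0]])

```text
time_s: 3.1
eef_pos: [585.0, 255.8, 118.4]
ee_rot: [0.001, 0.678, 0.735, 0.001]
force: [-1.2, 0.2, 7.6]
grip_width: -0.004
```

```bash
python3 - <<'E'
from h import *
plan([585.6,254.3],113,4.7)
crop(cap('side','a'),220,120,360,260,'sa',4)
crop(cap('top','a2'),110,130,390,300,'ta',2)
E
```

```text
t 3.10 pos [585.  255.8 118.4] ya 4.70 tilt [0.003 0.001] F [-1.2  0.2  7.6] Tq [-0.01  0.12 -0.02] grip -0.004 j [0.23 0.67 1.28 0.   1.19 0.15]
roll -0.000 dx -0.15 dy 0.05 dz 0.54 cm
```

View pics/sa.png

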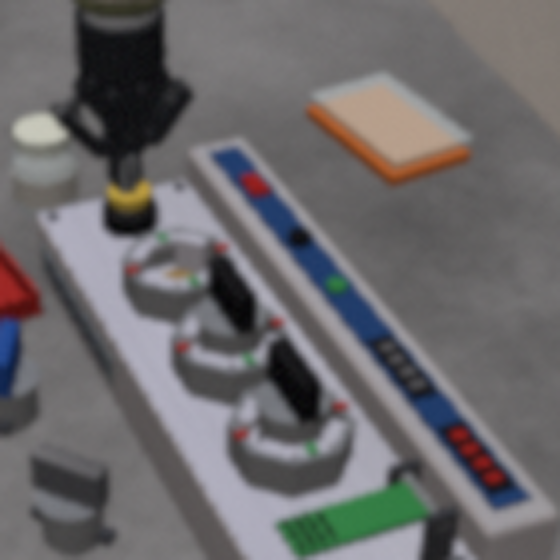

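View pics/ta.png

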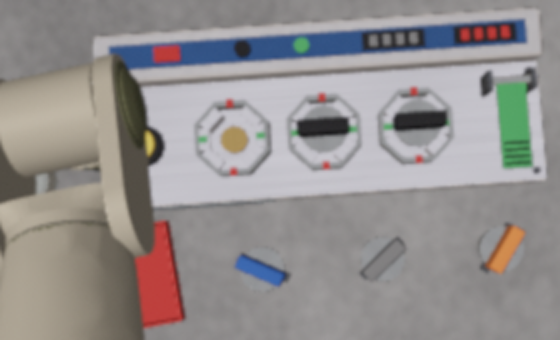

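Emit:
apply_moves(commands=[[0,0,0,0.2,0],[0,0,0,0.2,0],[0,0,0,0.2,0],[0,0,0,0,0]])

```text
time_s: 3.53
eef_pos: [585.0, 255.8, 113.2]
ee_rot: [0.001, 0.677, 0.736, 0.001]
force: [-2.4, -0.5, 9.4]
grip_width: -0.003
```

Emit:
apply_moves(commands=[[0,0,0,0.15,0],[0,0,0,0.1,0],[0,0,0,0,0]])

```text
time_s: 3.78
eef_pos: [585.1, 255.8, 112.9]
ee_rot: [0.001, 0.677, 0.736, 0.002]
force: [-8.5, -2.9, 23.8]
grip_width: 0.002
```

Emit:
apply_moves(commands=[[0,0,0,-1,0],[0,0,0,-3,0],[0,0,0,-3,0],[0,0,0,-3,0],[8.5,0,0,-3,0],[8.5,-3,0,0,0],[8.5,-3,0,0,0],[8.5,-3,0,0,0],[8.5,-3,0,0,0],[8.5,-3,0,0,0],[8.5,-3,0,0,0],[8.5,-3,0,0,0]])

```text
time_s: 4.78
eef_pos: [601.4, 44.8, 239.1]
ee_rot: [0.0, 0.677, 0.736, 0.0]
force: [1.2, 0.3, -0.8]
grip_width: 0.995
```

```bash
python3 - <<'E'
from h import *
plan(mach(0,0),143,4.7)
E
```

```text
t 4.78 pos [601.4  44.8 239.1] ya 4.70 tilt [ 0.001 -0.   ] F [ 1.2  0.3 -0.8] Tq [ 0.03 -0.06 -0.06] grip 0.995 j [-0.12  0.49  1.25 -0.    1.4  -0.2 ]
roll 0.000 dx -1.11 dy 0.16 dz 9.61 cm
```

Emit:
apply_moves(commands=[[8.5,-1.11,0.16,0,0],[8.5,0,0,2.4,0],[8.5,0,0,2.4,0],[8.5,0,0,2.4,0],[8.5,0,0,2.4,0],[8.5,0,0,0,0]])

```text
time_s: 5.28
eef_pos: [602.0, 36.1, 138.4]
ee_rot: [-0.003, 0.677, 0.736, -0.002]
force: [-0.3, 0.6, -0.6]
grip_width: 0.998
```

```bash
python3 - <<'E'
from h import *
plan(mach(0,0),143,4.7)
crop(cap('side','b'),220,120,360,260,'sb',4)
crop(cap('top','b2'),110,130,390,300,'tb',2)
E
```

```text
t 5.28 pos [602.   36.1 138.4] ya 4.71 tilt [-0.008  0.001] F [-0.3  0.6 -0.6] Tq [ 0.05  0.02 -0.01] grip 0.998 j [-0.13  0.58  1.38  0.    1.19 -0.22]
roll 0.000 dx -0.23 dy 0.17 dz -0.46 cm
```

View pics/sb.png

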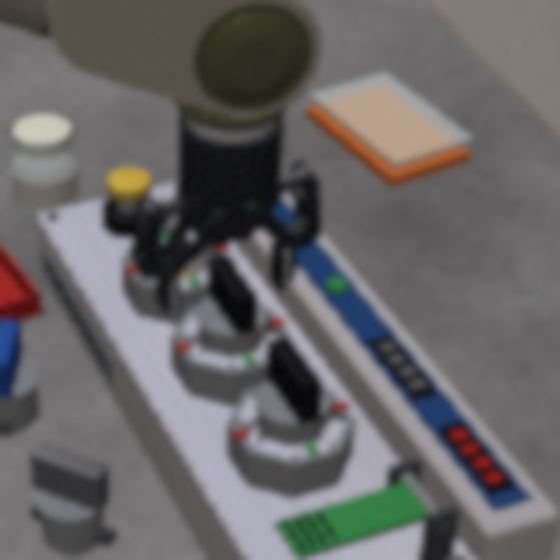

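Emit:
apply_moves(commands=[[8.5,0,0,0,0],[8.5,0,0,0,0]])

```text
time_s: 5.55
eef_pos: [604.8, 35.5, 144.7]
ee_rot: [0.001, 0.677, 0.736, 0.001]
force: [-0.4, 0.6, 0.2]
grip_width: 0.991
```

```bash
python3 - <<'E'
from h import *
plan(mach(0,0),143,4.7)
E
```

```text
t 5.55 pos [604.8  35.5 144.7] ya 4.71 tilt [ 0.003 -0.   ] F [-0.4  0.6  0.2] Tq [-0.03  0.03 -0.04] grip 0.991 j [-0.13  0.57  1.37  0.    1.19 -0.22]
roll 0.000 dx -0.15 dy -0.10 dz 0.17 cm
```

View pics/tb.png

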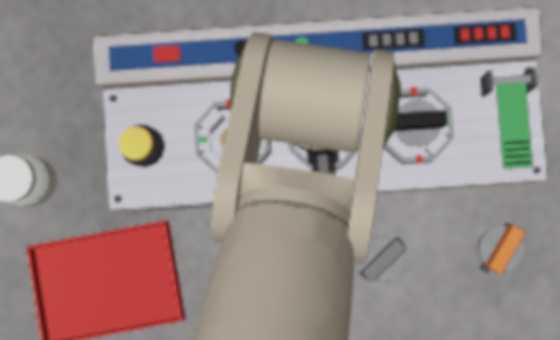

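Emit:
apply_moves(commands=[[8.5,-0.15,-0.1,0.1,0],[1,0,0,0,0],[1,0,0,0,0],[1,0,0,0,0],[1,0,0,0,0],[1,0,0,0,0],[1,0,0,0,0],[1,0,0,0,0]], squeeze=70)

```text
time_s: 6.22
eef_pos: [603.4, 33.7, 142.3]
ee_rot: [0.0, 0.678, 0.735, 0.0]
force: [1.1, 0.7, 3.7]
grip_width: 0.199
```

```bash
python3 - <<'E'
from h import *
plan(mach(0,0),135,4.7)
E
```

```text
t 6.22 pos [603.4  33.7 142.3] ya 4.70 tilt [ 0.001 -0.   ] F [1.1 0.7 3.7] Tq [ 0.02 -0.06  0.02] grip 0.199 j [-0.14  0.57  1.38  0.    1.19 -0.22]
roll -0.000 dx 0.01 dy 0.05 dz 0.73 cm
```

Emit:
apply_moves(commands=[[1,0,0,0.2,0],[1,0,0,0.2,0],[1,0,0,0.2,0],[1,0,0,0.2,0],[1,0,0,0.15,0],[1,0,0,0,0],[1,0,0,0,0]])

```text
time_s: 6.8
eef_pos: [603.5, 33.7, 133.6]
ee_rot: [0.001, 0.677, 0.736, 0.0]
force: [-2.0, 0.6, 9.8]
grip_width: 0.196
```

```bash
python3 - <<'E'
from h import *
plan(mach(0,0),135,4.7)
E
```

```text
t 6.80 pos [603.5  33.7 133.6] ya 4.71 tilt [ 0.002 -0.   ] F [-2.   0.6  9.8] Tq [ 0.04  0.5  -0.03] grip 0.196 j [-0.14  0.58  1.39 -0.    1.17 -0.22]
roll 0.000 dx 0.01 dy 0.04 dz -0.14 cm
```

Emit:
apply_moves(commands=[[1,0,0,0,-0.1],[1,0,0,0,-0.1],[1,0,0,0,-0.1],[1,0,0,0,-0.1],[1,0,0,0,-0.1],[1,0,0,0,-0.1],[1,0,0,0,-0.1],[1,0,0,0,-0.1],[1,0,0,0,0]])

```text
time_s: 7.55
eef_pos: [603.8, 33.7, 133.8]
ee_rot: [0.001, 0.335, 0.942, 0.0]
force: [0.2, -0.0, 11.1]
grip_width: 0.2
```

```bash
python3 - <<'E'
from h import *
plan(mach(0,0),135,94.7)
E
```

```text
t 7.55 pos [603.8  33.7 133.8] ya 50.84 tilt [ 0.003 -0.   ] F [ 0.2 -0.  11.1] Tq [-0.03  0.17  0.05] grip 0.200 j [-0.14  0.58  1.39 -0.    1.17 -1.03]
roll -0.765 dx -0.02 dy 0.02 dz -0.12 cm
```

Emit:
apply_moves(commands=[[1,0,0,0,-0.1],[1,0,0,0,-0.1],[1,0,0,0,-0.1],[1,0,0,0,-0.1],[1,0,0,0,-0.1],[1,0,0,0,-0.1],[1,0,0,0,-0.1],[1,0,0,0,-0.068],[1,0,0,0,0]])

```text
time_s: 8.3
eef_pos: [603.9, 33.6, 133.9]
ee_rot: [0.002, -0.042, 0.999, -0.0]
force: [-0.8, 0.1, 10.1]
grip_width: 0.201
```

```bash
python3 - <<'E'
from h import *
plan(mach(0,0),135,94.7)
E
```

```text
t 8.30 pos [603.9  33.6 133.9] ya 94.76 tilt [ 0.003 -0.001] F [-0.8  0.1 10.1] Tq [-0.13  0.04  0.01] grip 0.201 j [-0.14  0.58  1.39 -0.    1.17 -1.79]
roll 0.001 dx 0.00 dy 0.03 dz -0.11 cm
```

Emit:
apply_moves(commands=[[1,0,0,-0.5,0],[1,0,0,-0.7,0],[1,0,0,-1,0],[1,0,0,-1.5,0],[1,0,0,-2,0],[1,0,0,-2,0],[1,0,0,-2,0],[1,0,0,-2,0],[1,0,0,0,0]])

```text
time_s: 9.05
eef_pos: [603.9, 33.7, 252.7]
ee_rot: [0.002, -0.04, 0.999, -0.0]
force: [0.7, 0.4, -2.6]
grip_width: 0.198
```

```bash
python3 - <<'E'
from h import *
im=cv2.imread('pics/top0.png')[:,:,::-1].copy()
b=blobs(im,(0,120,60),(8,255,255),(110,230,220,310),100)[0]
c=cv2.boxPoints(b[2]); P=np.array([ray('top',*q,25) for q in c])[:,:2]; print(P.round(1),P.mean(0))
print([np.linalg.norm(P[i]-P[(i+1)%4]).round(1) for i in range(4)],[np.degrees(np.arctan2(*(P[(i+1)%4]-P[i])[::-1])).round(1) for i in range(4)])
plan(P.mean(0),100,94.7)
crop(cap('side','c'),100,50,380,260,'sc',2.5)
E
```

```text
[[460.6 414.8]
 [496.6 234.9]
 [370.9 207.8]
 [335.6 386.4]] [415.9320891  310.98104423]
[np.float64(183.5), np.float64(128.6), np.float64(182.0), np.float64(128.2)] [np.float64(-78.7), np.float64(-167.9), np.float64(101.2), np.float64(12.8)]
t 9.05 pos [603.9  33.7 252.7] ya 94.54 tilt [ 0.005 -0.001] F [ 0.7  0.4 -2.6] Tq [-0.01  0.02  0.06] grip 0.198 j [-0.14  0.48  1.22 -0.    1.43 -1.79]
roll -0.003 dx 16.46 dy 29.17 dz 15.27 cm
```

View pics/sc.png

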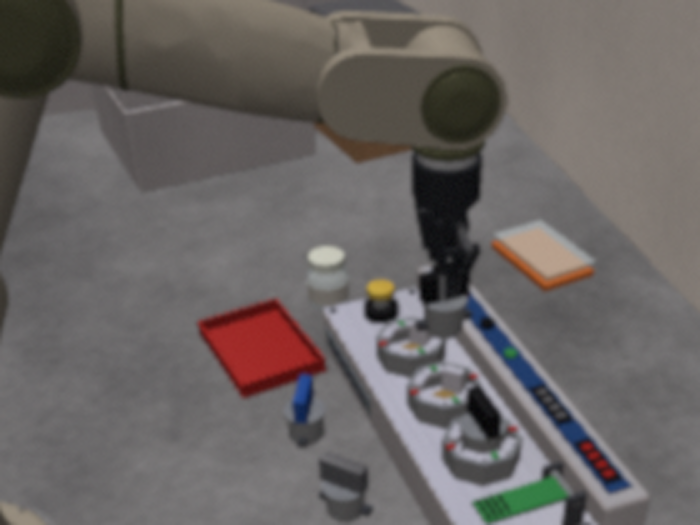

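```bash
python3 - <<'E'
from h import *
plan([407.4,353.2],65.3,101.4)
E
```

```text
t 9.10 pos [603.4  33.8 250.2] ya 94.54 tilt [ 0.002 -0.   ] F [ 0.4 -0.4 -2.8] Tq [ 0.01  0.04 -0.01] grip 0.194 j [-0.14  0.48  1.23 -0.    1.43 -1.79]
roll -0.120 dx 12.90 dy 35.19 dz 18.49 cm
```

Emit:
apply_moves(commands=[[1,0,0,0,-0.06],[1,0,0,0,-0.06],[1,1.29,3.52,0,0],[1,1.29,3.52,0,0],[1,1.29,3.52,0,0],[1,1.29,3.52,0,0],[1,1.29,3.52,0,0],[1,1.29,3.52,0,0],[1,1.29,3.52,0,0],[1,1.29,3.52,0,0],[1,1.29,3.52,0,0],[1,1.29,3.52,0,0]])

```text
time_s: 10.1
eef_pos: [405.1, 354.3, 247.2]
ee_rot: [-0.002, -0.099, 0.995, -0.001]
force: [0.6, 0.7, -2.6]
grip_width: 0.193
```

Emit:
apply_moves(commands=[[1,0,0,2,0],[1,0,0,3,0],[1,0,0,3,0],[1,0,0,3,0],[1,0,0,3,0],[1,0,0,2,0],[1,0,0,1,0],[1,0,0,0.5,0],[1,0,0,0,0],[1,0,0,0,0]])

```text
time_s: 10.93
eef_pos: [407.3, 353.5, 74.9]
ee_rot: [0.0, -0.099, 0.995, 0.0]
force: [0.9, 0.0, -2.9]
grip_width: 0.198
```

```bash
python3 - <<'E'
from h import *
plan([407.4,353.2],65.3,101.4)
crop(cap('side','d'),100,50,380,260,'sd',2.5)
E
```

```text
t 10.93 pos [407.3 353.5  74.9] ya 101.41 tilt [0.001 0.   ] F [ 0.9  0.  -2.9] Tq [ 0.01 -0.02  0.02] grip 0.198 j [ 0.5   0.53  1.65  0.    0.96 -1.27]
roll 0.000 dx -0.00 dy -0.03 dz 0.96 cm
```

View pics/sd.png

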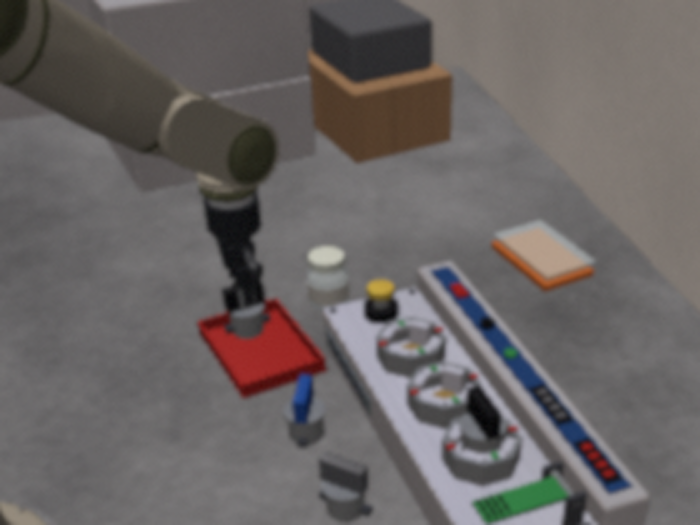

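Head is over the back half of the tray, about 10 mm up. Lower until contact, then release.

Emit:
apply_moves(commands=[[1,0,0,0.4,0],[1,0,0,0.3,0],[1,0,0,0.15,0],[1,0,0,0.1,0],[1,0,0,0,0],[1,0,0,0,0]])

```text
time_s: 11.48
eef_pos: [407.1, 353.4, 65.4]
ee_rot: [0.0, -0.099, 0.995, 0.0]
force: [-2.9, -0.6, 5.8]
grip_width: 0.202
```

Emit:
apply_moves(commands=[[4,0,0,0,0],[4,0,0,0,0],[4,0,0,0,0],[4,0,0,-1,0],[4,0,0,-2,0],[4,0,0,-3,0],[4,0,0,-3,0],[4,0,0,-3,0],[4,0,0,-3,0],[4,0,0,-3,0],[4,0,0,0,0]])

```text
time_s: 12.4
eef_pos: [408.5, 354.2, 251.5]
ee_rot: [0.005, -0.1, 0.995, 0.002]
force: [0.3, 0.5, 0.9]
grip_width: 0.47
```

```bash
python3 - <<'E'
from h import *
plan(mach(0,-110),143,4.7)
s,a,_=st(); d=mach(0,-110)-s['eef_pos'][:2]; t=np.radians(a); print(d@[-np.sin(t),np.cos(t)]/10,d@[np.cos(t),np.sin(t)]/10)
crop(cap('side','e'),100,50,380,260,'se',2.5)
E
```

```text
t 12.40 pos [408.5 354.2 251.5] ya 101.42 tilt [0.009 0.005] F [0.3 0.5 0.9] Tq [ 0.01 -0.01  0.04] grip 0.470 j [ 0.5   0.34  1.44 -0.    1.35 -1.27]
roll 1.688 dx -44.52 dy 16.85 dz 10.85 cm
-11.51659274538142 -46.18690928503626
```

View pics/se.png

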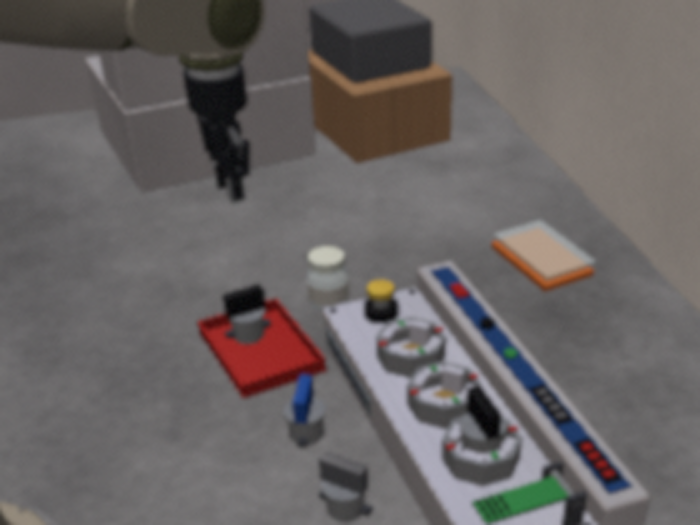

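Emit:
apply_moves(commands=[[8.5,-0.82,-3.3,0,0],[8.5,-0.82,-3.3,0,0],[8.5,-0.82,-3.3,0,0],[8.5,-0.82,-3.3,0,0],[8.5,-0.82,-3.3,0,0],[8.5,-0.82,-3.3,0,0],[8.5,-0.82,-3.3,0,0],[8.5,-0.82,-3.3,0,0],[8.5,-0.82,-3.3,0,0],[8.5,-0.82,-3.3,0,0],[8.5,-0.82,-3.3,0,0],[8.5,-0.82,-3.3,0,0]])

```text
time_s: 13.45
eef_pos: [581.9, -17.0, 244.1]
ee_rot: [-0.001, -0.099, 0.995, 0.0]
force: [0.1, 0.2, 0.0]
grip_width: 0.999
```

Emit:
apply_moves(commands=[[8.5,0,0,0,0.12],[8.5,0,0,0,0.12],[8.5,0,0,0,0.12],[8.5,0,0,0,0.12],[8.5,0,0,0,0.12],[8.5,0,0,0,0.12],[8.5,0,0,0,0.12],[8.5,0,0,0,0.12],[8.5,0,0,0,0.12],[8.5,0,0,0,0.12],[8.5,0,0,0,0.12],[8.5,0,0,0,0.12]])

```text
time_s: 14.45
eef_pos: [581.4, -15.3, 243.9]
ee_rot: [-0.001, 0.584, 0.812, -0.0]
force: [-1.1, -1.1, 0.3]
grip_width: 0.993
```

```bash
python3 - <<'E'
from h import *
plan(mach(0,-110),143,4.7)
E
```

```text
t 14.45 pos [581.4 -15.3 243.9] ya 18.57 tilt [-0.002  0.   ] F [-1.1 -1.1  0.3] Tq [ 0.05  0.04 -0.03] grip 0.993 j [-0.23  0.44  1.31  0.    1.39 -0.55]
roll 0.242 dx -6.28 dy 2.64 dz 10.09 cm
```

Emit:
apply_moves(commands=[[8.5,0,0,0,0.121],[8.5,0,0,0,0.121],[8.5,-3.14,1.32,0,0],[8.5,-3.14,1.32,0,0],[8.5,0,0,0,0],[8.5,0,0,2,0],[8.5,0,0,2,0],[8.5,0,0,2,0],[8.5,0,0,2,0],[8.5,0,0,1,0],[8.5,0,0,0,0],[8.5,0,0,0,0]])

```text
time_s: 15.45
eef_pos: [613.6, -75.6, 154.9]
ee_rot: [-0.0, 0.675, 0.738, -0.0]
force: [1.1, 0.2, 0.4]
grip_width: 0.993
```

```bash
python3 - <<'E'
from h import *
plan(mach(0,-110),143,4.7)
E
```

```text
t 15.45 pos [613.6 -75.6 154.9] ya 5.04 tilt [-0.  0.] F [1.1 0.2 0.4] Tq [-0.01 -0.   -0.01] grip 0.993 j [-0.31  0.59  1.31  0.    1.24 -0.4 ]
roll 0.006 dx -0.01 dy -0.07 dz 1.19 cm
```

Emit:
apply_moves(commands=[[8.5,0,-0.07,0.6,0.006],[8.5,0,0,0.6,0],[8.5,0,0,0,0],[8.5,0,0,0,0],[1,0,0,0,0],[1,0,0,0,0],[1,0,0,0,0],[1,0,0,0,0],[1,0,0,0,0],[1,0,0,0,0],[1,0,0,0,0],[1,0,0,0,0]])

```text
time_s: 16.45
eef_pos: [613.1, -75.8, 143.3]
ee_rot: [0.0, 0.678, 0.736, 0.0]
force: [-0.8, 0.5, 5.2]
grip_width: 0.202
```

```bash
python3 - <<'E'
from h import *
plan(mach(0,-110),134,4.7)
E
```

```text
t 16.45 pos [613.1 -75.8 143.3] ya 4.70 tilt [ 0.001 -0.   ] F [-0.8  0.5  5.2] Tq [ 0.04  0.15 -0.02] grip 0.202 j [-0.31  0.6   1.33 -0.    1.21 -0.39]
roll -0.000 dx 0.01 dy -0.02 dz 0.93 cm
```

Emit:
apply_moves(commands=[[1,0,0,0.2,0],[1,0,0,0.2,0],[1,0,0,0.2,0],[1,0,0,0.2,0],[1,0,0,0.15,0],[1,0,0,0,0],[1,0,0,0,0]])

```text
time_s: 17.03
eef_pos: [613.2, -75.8, 134.5]
ee_rot: [0.001, 0.678, 0.736, 0.0]
force: [-2.4, 0.6, 10.8]
grip_width: 0.199
```

```bash
python3 - <<'E'
from h import *
plan(mach(0,-110),134,94.7)
E
```

```text
t 17.03 pos [613.2 -75.8 134.5] ya 4.70 tilt [ 0.001 -0.   ] F [-2.4  0.6 10.8] Tq [0.13 0.69 0.02] grip 0.199 j [-0.31  0.61  1.34 -0.    1.19 -0.39]
roll -1.571 dx 0.03 dy 0.01 dz 0.05 cm
```

Emit:
apply_moves(commands=[[1,0,0,0,-0.1],[1,0,0,0,-0.1],[1,0,0,0,-0.1],[1,0,0,0,-0.1],[1,0,0,0,-0.1],[1,0,0,0,-0.1],[1,0,0,0,-0.1],[1,0,0,0,-0.1],[1,0,0,0,-0.1],[1,0,0,0,-0.1],[1,0,0,0,0]])

```text
time_s: 17.95
eef_pos: [613.6, -75.9, 134.8]
ee_rot: [0.001, 0.239, 0.971, -0.0]
force: [-1.6, 1.7, 10.9]
grip_width: 0.198
```

Emit:
apply_moves(commands=[[1,0,0,0,-0.1],[1,0,0,0,-0.1],[1,0,0,0,-0.1],[1,0,0,0,-0.1],[1,0,0,0,-0.1],[1,0,0,0,-0.071],[1,0,0,0,0]])

```text
time_s: 18.53
eef_pos: [613.6, -76.2, 134.9]
ee_rot: [0.001, -0.043, 0.999, -0.001]
force: [-0.1, -0.4, 11.0]
grip_width: 0.199
```

```bash
python3 - <<'E'
from h import *
plan(mach(0,-110),134,94.7)
E
```

```text
t 18.53 pos [613.6 -76.2 134.9] ya 94.94 tilt [ 0.003 -0.001] F [-0.1 -0.4 11. ] Tq [-0.18  0.22  0.02] grip 0.199 j [-0.31  0.61  1.34 -0.    1.19 -1.97]
roll 0.004 dx 0.07 dy 0.05 dz 0.09 cm
```

Lift, then to the tray's second place: centre − 43 mm along its y.

Emit:
apply_moves(commands=[[1,0,0,-0.5,0],[1,0,0,-0.7,0],[1,0,0,-1,0],[1,0,0,-1.5,0],[1,0,0,-2,0],[1,0,0,-2,0],[1,0,0,-2,0],[1,0,0,-2,0],[1,0,0,0,0]])

```text
time_s: 19.28
eef_pos: [613.8, -75.9, 253.9]
ee_rot: [0.003, -0.041, 0.999, -0.001]
force: [0.7, 0.1, -1.9]
grip_width: 0.199
```

```bash
python3 - <<'E'
from h import *
plan([424.5,268.9],66.3,101.4)
crop(cap('side','f'),100,50,380,260,'sf',2.5)
crop(cap('top','f'),110,130,390,300,'tf',2.5)
E
```

```text
t 19.28 pos [613.8 -75.9 253.9] ya 94.71 tilt [ 0.005 -0.002] F [ 0.7  0.1 -1.9] Tq [-0.02 -0.05 -0.01] grip 0.199 j [-0.31  0.51  1.17  0.    1.45 -1.97]
roll -0.117 dx 11.74 dy 37.54 dz 18.76 cm
```

View pics/sf.png

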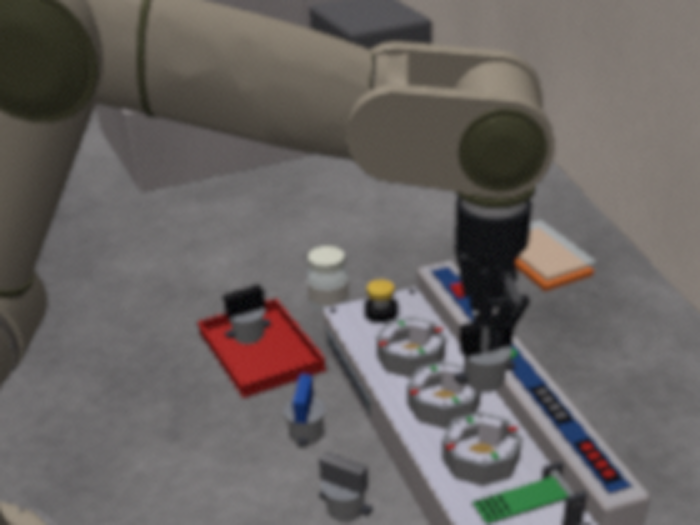

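View pics/tf.png

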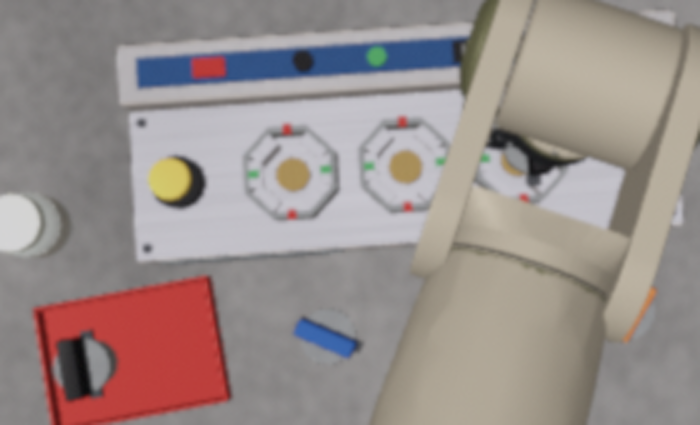

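Emit:
apply_moves(commands=[[1,0,0,0,-0.117],[1,1.067,3.41,0,0],[1,1.067,3.41,0,0],[1,1.067,3.41,0,0],[1,1.067,3.41,0,0],[1,1.067,3.41,0,0],[1,1.067,3.41,0,0],[1,1.067,3.41,0,0],[1,1.067,3.41,0,0],[1,1.067,3.41,0,0],[1,1.067,3.41,0,0],[1,1.067,3.41,0,0]])

```text
time_s: 20.38
eef_pos: [421.8, 269.8, 248.4]
ee_rot: [-0.002, -0.099, 0.995, -0.0]
force: [0.9, 0.8, -2.1]
grip_width: 0.196
```

Emit:
apply_moves(commands=[[1,0,0,2,0],[1,0,0,3,0],[1,0,0,3,0],[1,0,0,3,0],[1,0,0,3,0],[1,0,0,2,0],[1,0,0,0.5,0],[1,0,0,0.5,0],[1,0,0,0,0],[1,0,0,0,0]])

```text
time_s: 21.22
eef_pos: [424.0, 268.9, 81.0]
ee_rot: [0.001, -0.099, 0.995, 0.0]
force: [0.4, -0.5, -3.3]
grip_width: 0.202
```

```bash
python3 - <<'E'
from h import *
plan([424.5,268.9],66.3,101.4)
E
```

```text
t 21.22 pos [424.  268.9  81. ] ya 101.42 tilt [0.001 0.   ] F [ 0.4 -0.5 -3.3] Tq [0.02 0.01 0.05] grip 0.202 j [ 0.33  0.46  1.76 -0.    0.93 -1.44]
roll 0.000 dx -0.05 dy -0.01 dz 1.47 cm
```

Emit:
apply_moves(commands=[[1,0,0,0.5,0],[1,0,0,0.4,0],[1,0,0,0.3,0],[1,0,0,0.2,0],[1,0,0,0.15,0],[1,0,0,0,0],[1,0,0,0,0]])

```text
time_s: 21.8
eef_pos: [423.9, 269.0, 66.4]
ee_rot: [0.0, -0.1, 0.995, 0.0]
force: [-6.2, -0.3, 16.8]
grip_width: 0.2
```

Emit:
apply_moves(commands=[[4,0,0,-0.05,0],[4,0,0,0,0],[4,0,0,0,0],[4,0,0,-1,0],[4,0,0,-2,0],[4,0,0,-3,0],[4,0,0,-3,0],[4,0,0,-3,0],[4,0,0,-3,0],[4,0,0,-3,0],[4,0,0,0,0]])

```text
time_s: 22.72
eef_pos: [425.3, 269.4, 251.6]
ee_rot: [0.005, -0.099, 0.995, 0.001]
force: [0.6, -0.2, 0.7]
grip_width: 0.469
```

```bash
cat >> h.py <<'E'
def heads(im):
    for nm,lo,hi in [('orange',(5,150,90),(18,255,255)),('blue',(100,120,60),(125,255,255)),('grey',(0,0,70),(180,40,118))]:
        for b in blobs(im,lo,hi,(190,225,400,345),60)[:3]:
            P=np.array([ray('top',*q,82) for q in cv2.boxPoints(b[2])])[:,:2]; e=[P[1]-P[0],P[2]-P[1]]; l=max(e,key=np.linalg.norm)
            print(nm,b[0],np.round(b[1],1),P.mean(0).round(1),'wing angle %.1f'%(np.degrees(np.arctan2(l[1],l[0]))%180),[np.linalg.norm(q).round(0) for q in e])
E
python3 - <<'E'
from h import *
im=cap('top','g'); heads(im); crop(im,110,130,390,300,'tg',2.5)
crop(cap('side','g2'),100,50,380,300,'sg',2.5)
hsv=cv2.cvtColor(im,cv2.COLOR_RGB2HSV); print(hsv[258:264,296:308].tolist()[2])
E
```

```text
orange 139.5 [362.1 254.1] [ 466.4 -185.7] wing angle 149.0 [np.float64(56.0), np.float64(17.0)]
blue 136.0 [239.6 264.8] [437.9 109.1] wing angle 67.6 [np.float64(16.0), np.float64(58.0)]
[[120, 2, 109], [165, 4, 114], [0, 4, 125], [165, 4, 130], [165, 4, 131], [165, 4, 131], [0, 2, 129], [165, 4, 130], [165, 4, 128], [165, 4, 124], [120, 2, 119], [110, 6, 124]]
```

View pics/sg.png

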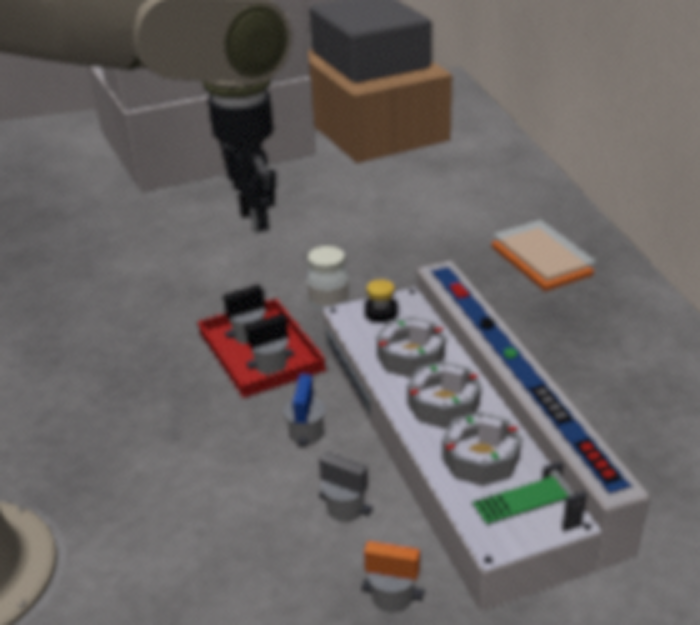

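View pics/tg.png

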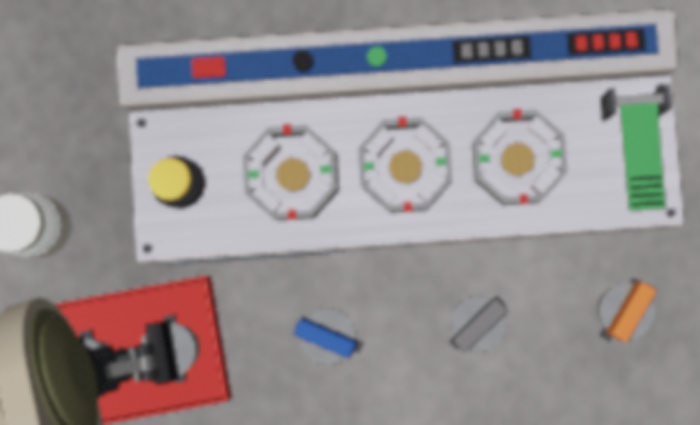

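Emit:
apply_moves(commands=[[8.5,0,0,0,0.12],[8.5,0,0,0,0.12],[8.5,0,0,0,0.12],[8.5,0,0,0,0.12],[8.5,0,0,0,0.12],[8.5,0,0,0,0.12],[8.5,0,0,0,0.12],[8.5,0,0,0,0.12],[8.5,0,0,0,0.12],[8.5,0,0,0,0.12],[8.5,0,0,0,0.12],[8.5,0,0,0,0.12]])

```text
time_s: 23.82
eef_pos: [423.2, 268.5, 244.0]
ee_rot: [-0.001, 0.584, 0.812, -0.001]
force: [0.4, -0.4, -0.2]
grip_width: 0.998
```

Emit:
apply_moves(commands=[[8.5,0,0,0,0.12],[8.5,0,0,0,0.12],[8.5,0,0,0,0.12],[8.5,0,0,0,0.12],[8.5,0,0,0,0.12],[8.5,0,0,0,0.12],[8.5,0,0,0,0]])

```text
time_s: 24.4
eef_pos: [423.2, 268.5, 244.1]
ee_rot: [-0.0, 0.832, 0.555, -0.001]
force: [0.2, -1.3, 0.9]
grip_width: 0.999
```

```bash
python3 - <<'E'
from h import *
plan([437.9,109.1],62,-22.4)
E
```

```text
t 24.40 pos [423.2 268.5 244.1] ya -22.59 tilt [-0.002 -0.001] F [ 0.2 -1.3  0.9] Tq [-0.05 -0.01  0.03] grip 0.999 j [ 0.33  0.26  1.56 -0.    1.32  0.73]
roll -0.003 dx -14.18 dy 7.43 dz 18.21 cm
```

Emit:
apply_moves(commands=[[8.5,-2.84,1.486,0,0],[8.5,-2.84,1.486,0,0],[8.5,-2.84,1.486,0,0],[8.5,-2.84,1.486,0,0],[8.5,-2.84,1.486,0,0],[8.5,0,0,0,0],[8.5,0,0,3,0],[8.5,0,0,3,0],[8.5,0,0,2.5,0],[8.5,0,0,2,0],[8.5,0,0,0,0],[8.5,0,0,0,0]])

```text
time_s: 25.4
eef_pos: [438.0, 109.4, 139.9]
ee_rot: [-0.001, 0.83, 0.558, -0.001]
force: [-0.1, -0.6, 1.1]
grip_width: 0.993
```

```bash
python3 - <<'E'
from h import *
im=cap('top','h'); heads(im); crop(im,110,130,390,300,'th',2.5)
crop(cap('side','h2'),100,50,380,300,'sh',2.5)
plan([437.9,109.1],62,-22.4)
E
```

```text
orange 142.5 [362.1 254. ] [ 466.3 -185.8] wing angle 149.7 [np.float64(56.0), np.float64(18.0)]
grey 285.5 [243.2 258.1] [397.8  89.3] wing angle 32.3 [np.float64(129.0), np.float64(269.0)]
t 25.50 pos [439.  109.3 141.4] ya -22.26 tilt [0.002 0.   ] F [ 0.5 -0.1  0. ] Tq [ 0.02  0.01 -0.02] grip 0.995 j [-0.02  0.27  1.84  0.    1.03  0.37]
roll 0.002 dx -0.06 dy -0.09 dz 7.94 cm
```

View pics/sh.png

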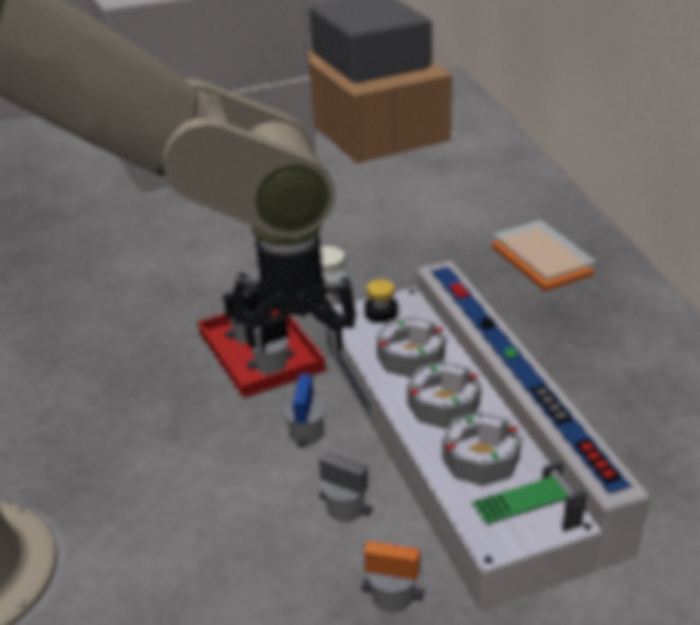

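Emit:
apply_moves(commands=[[8.5,-0.06,-0.05,2,0],[8.5,0,0,2,0],[8.5,0,0,2,0],[8.5,0,0,1.3,0],[8.5,0,0,0.5,0],[8.5,0,0,0,0],[8.5,0,0,0,0]])

```text
time_s: 26.08
eef_pos: [438.4, 108.8, 63.4]
ee_rot: [0.001, 0.831, 0.557, 0.001]
force: [0.4, 0.5, -0.1]
grip_width: 0.996
```

```bash
python3 - <<'E'
from h import *
plan([437.9,109.1],62,-22.4)
E
```

```text
t 26.08 pos [438.4 108.8  63.4] ya -22.32 tilt [ 0.002 -0.   ] F [ 0.4  0.5 -0.1] Tq [-0.01  0.02  0.01] grip 0.996 j [-0.02  0.4   1.92  0.    0.82  0.37]
roll 0.001 dx 0.00 dy -0.06 dz 0.14 cm
```

Emit:
apply_moves(commands=[[8.5,0,-0.05,0.1,0],[1,0,0,0,0],[1,0,0,0,0],[1,0,0,0,0],[1,0,0,0,0],[1,0,0,0,0],[1,0,0,0,0],[1,0,0,0,0]])

```text
time_s: 26.75
eef_pos: [437.3, 109.0, 61.4]
ee_rot: [-0.0, 0.831, 0.557, -0.0]
force: [0.1, -0.0, 2.5]
grip_width: 0.201
```

```bash
python3 - <<'E'
from h import *
plan([437.9,109.1],62,-22.4)
E
```

```text
t 26.75 pos [437.3 109.   61.4] ya -22.34 tilt [-0. -0.] F [ 0.1 -0.   2.5] Tq [0.07 0.13 0.03] grip 0.201 j [-0.02  0.4   1.92 -0.    0.82  0.37]
roll 0.001 dx 0.04 dy 0.05 dz -0.06 cm
```

Emit:
apply_moves(commands=[[1,0,0,-0.5,0],[1,0,0,-1.5,0],[1,0,0,-3,0],[1,0,0,-3,0],[1,0,0,-3,0],[1,0,0,-3,0],[1,0,0,-3,0],[1,0,0,-2,0],[1,0,0,0,0]])

```text
time_s: 27.5
eef_pos: [438.4, 109.0, 255.2]
ee_rot: [0.002, 0.831, 0.557, 0.003]
force: [0.8, 0.1, -1.8]
grip_width: 0.195
```

```bash
python3 - <<'E'
from h import *
plan(mach(0,110),180,94.7)
im=cap('top','i'); heads(im); crop(im,110,130,390,300,'ti',2.5)
crop(cap('side','i2'),100,50,380,300,'si',2.5)
E
```

```text
t 27.50 pos [438.4 109.  255.2] ya -22.34 tilt [ 0.007 -0.   ] F [ 0.8  0.1 -1.8] Tq [ 0.04 -0.09 -0.07] grip 0.195 j [-0.02  0.14  1.69  0.    1.31  0.37]
roll -2.043 dx -15.88 dy 2.16 dz 7.52 cm
orange 143.5 [362.1 254. ] [ 466.4 -185.7] wing angle 150.2 [np.float64(56.0), np.float64(18.0)]
grey 271.5 [239.3 260.9] [386.2  96.1] wing angle 31.8 [np.float64(119.0), np.float64(252.0)]
```

View pics/si.png

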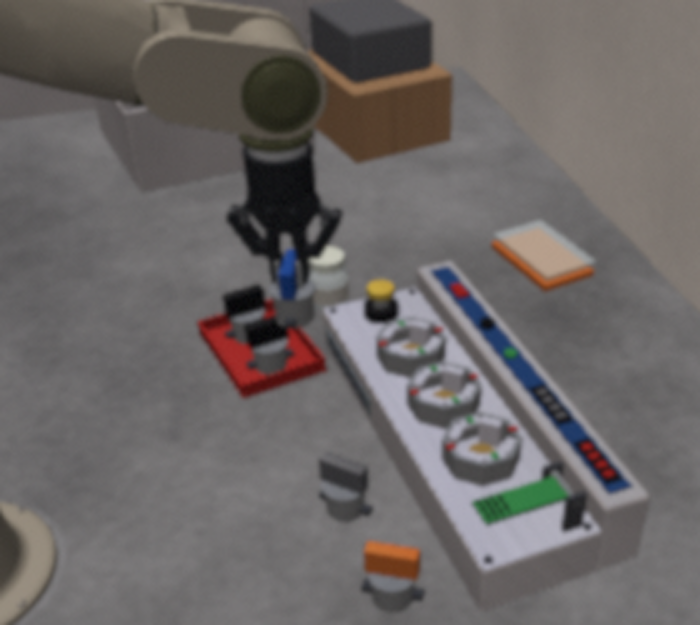

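Emit:
apply_moves(commands=[[1,0,0,0,-0.12],[1,0,0,0,-0.12],[1,0,0,0,-0.12],[1,0,0,0,-0.12],[1,0,0,0,-0.12],[1,0,0,0,-0.12],[1,0,0,0,-0.12],[1,0,0,0,-0.12],[1,0,0,0,-0.12],[1,0,0,0,-0.12],[1,0,0,0,-0.12],[1,0,0,0,-0.12]])

```text
time_s: 28.6
eef_pos: [436.4, 109.0, 249.2]
ee_rot: [-0.002, 0.255, 0.967, -0.0]
force: [0.2, 0.4, -2.2]
grip_width: 0.2
```

Emit:
apply_moves(commands=[[1,0,0,0,-0.12],[1,0,0,0,-0.12],[1,0,0,0,-0.12],[1,0,0,0,-0.12],[1,0,0,0,-0.12],[1,-2,0.27,0,0],[1,-3,0.405,0,0],[1,-3,0.405,0,0],[1,-3,0.405,0,0],[1,-3,0.405,0,0],[1,-2,0.27,0,0],[1,0,0,0,0]])

```text
time_s: 29.6
eef_pos: [596.8, 143.4, 247.4]
ee_rot: [-0.002, -0.04, 0.999, 0.0]
force: [0.1, -0.2, -3.6]
grip_width: 0.199
```

```bash
python3 - <<'E'
from h import *
plan(mach(0,110),180,94.7)
E
```

```text
t 29.60 pos [596.8 143.4 247.4] ya 94.53 tilt [-0.004 -0.   ] F [ 0.1 -0.2 -3.6] Tq [ 0.01 -0.13 -0.  ] grip 0.199 j [ 0.05  0.51  1.19  0.    1.44 -1.6 ]
roll -0.003 dx 0.19 dy 0.03 dz 6.74 cm
```

Emit:
apply_moves(commands=[[1,0,0,2,-0.003],[1,0,0,2,0],[1,0,0,2,0],[1,0,0,1,0],[1,0,0,0,0],[1,0,0,0,0],[1,0,0,0,0]])

```text
time_s: 30.18
eef_pos: [595.4, 143.1, 182.3]
ee_rot: [0.001, -0.041, 0.999, 0.0]
force: [0.3, 0.3, -3.0]
grip_width: 0.198
```

```bash
python3 - <<'E'
from h import *
plan(mach(0,110),173,94.7)
im=cap('top','j'); crop(im,180,130,320,250,'tj',5)
crop(cap('side','j2'),220,120,340,230,'sj',5)
E
```

```text
t 30.18 pos [595.4 143.1 182.3] ya 94.71 tilt [0.002 0.   ] F [ 0.3  0.3 -3. ] Tq [ 0.02 -0.02  0.01] grip 0.198 j [ 0.04  0.55  1.3  -0.    1.29 -1.61]
roll 0.000 dx 0.04 dy 0.04 dz 0.93 cm
```

View pics/sj.png

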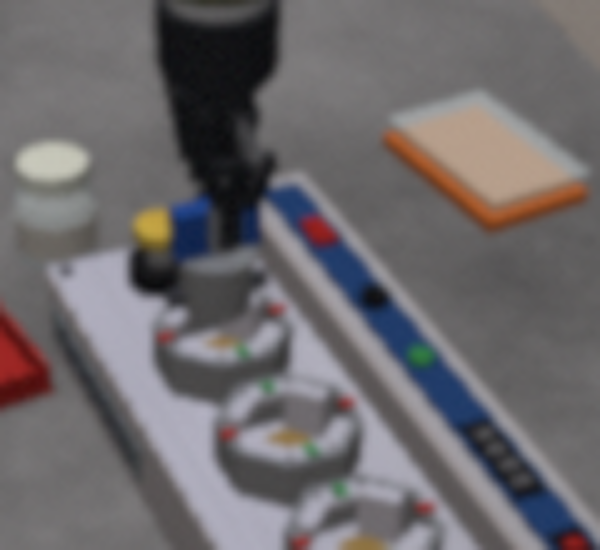

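View pics/tj.png

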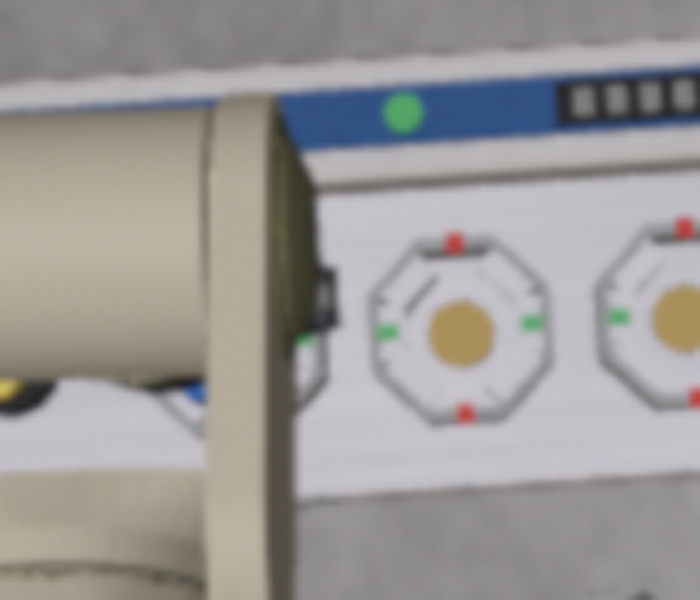

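Emit:
apply_moves(commands=[[1,0.03,0.04,0.5,0],[1,0,0,0.4,0],[1,0,0,0.4,0],[1,0,0,0.4,0],[1,0,0,0.4,0],[1,0,0,0,0]])

```text
time_s: 30.78
eef_pos: [595.4, 143.5, 159.7]
ee_rot: [0.001, -0.041, 0.999, 0.0]
force: [5.3, 0.1, -5.8]
grip_width: 0.203
```

Emit:
apply_moves(commands=[[1,0,0,0.4,0],[1,0,0,0.4,0],[1,0,0,0.4,0],[1,0,0,0.4,0],[1,0,0,0,0]])

```text
time_s: 31.2
eef_pos: [596.2, 143.6, 144.5]
ee_rot: [0.002, -0.041, 0.999, 0.0]
force: [9.2, 0.3, -4.0]
grip_width: 0.198
```

```bash
python3 - <<'E'
from h import *
plan(mach(0,110),133.4,94.7)
E
```

```text
t 31.20 pos [596.2 143.6 144.5] ya 94.69 tilt [0.005 0.   ] F [ 9.2  0.3 -4. ] Tq [ 0.17 -1.76  0.03] grip 0.198 j [ 0.05  0.59  1.35  0.    1.2  -1.61]
roll -0.000 dx 0.13 dy 0.01 dz 1.11 cm
```

Emit:
apply_moves(commands=[[1,-0.1,0,0,0],[1,-0.1,0,0,0],[1,0,0,0,0]])

```text
time_s: 31.45
eef_pos: [596.7, 143.7, 144.0]
ee_rot: [-0.0, -0.041, 0.999, -0.0]
force: [2.3, -0.4, -3.1]
grip_width: 0.199
```

Emit:
apply_moves(commands=[[1,0,0,0.3,0],[1,0,0,0.3,0],[1,0,0,0.3,0],[1,0,0,0.2,0],[1,0,0,0,0],[1,0,0,0,0]])

```text
time_s: 31.95
eef_pos: [596.9, 143.8, 134.7]
ee_rot: [0.001, -0.041, 0.999, -0.0]
force: [-2.0, 0.4, 10.8]
grip_width: 0.2
```

```bash
python3 - <<'E'
from h import *
plan(mach(0,110),133.4,94.7)
E
```

```text
t 31.95 pos [596.9 143.8 134.7] ya 94.72 tilt [ 0.001 -0.   ] F [-2.   0.4 10.8] Tq [-0.2   0.41  0.  ] grip 0.200 j [ 0.05  0.6   1.35 -0.    1.19 -1.61]
roll 0.000 dx 0.20 dy -0.01 dz 0.13 cm
```

Emit:
apply_moves(commands=[[1,0,0,0.1,0],[1,0,0,0,0.1],[1,0,0,0,0.1],[1,0,0,0,0.1],[1,0,0,0,0.1],[1,0,0,0,0.1],[1,0,0,0,0.1],[1,0,0,0,0.1],[1,0,0,0,0.1],[1,0,0,0,0]])

```text
time_s: 32.78
eef_pos: [597.4, 143.6, 134.1]
ee_rot: [0.001, 0.354, 0.935, 0.0]
force: [0.1, -0.9, 10.4]
grip_width: 0.203
```

```bash
python3 - <<'E'
from h import *
plan([595.5,142.5],133.4,4.7)
E
```

```text
t 32.78 pos [597.4 143.6 134.1] ya 48.58 tilt [ 0.003 -0.   ] F [ 0.1 -0.9 10.4] Tq [-0.24  0.02 -0.01] grip 0.203 j [ 0.05  0.6   1.35 -0.    1.18 -0.8 ]
roll 0.766 dx -0.09 dy -0.20 dz 0.07 cm
```

Emit:
apply_moves(commands=[[1,0,-0.1,0,0.1],[1,0,0,0,0.1],[1,0,0,0,0.1],[1,0,0,0,0.1],[1,0,0,0,0.1],[1,0,0,0,0.1],[1,0,0,0,0.1],[1,0,0,0,0.066],[1,0,0,0,0]])

```text
time_s: 33.53
eef_pos: [596.5, 142.9, 134.0]
ee_rot: [0.001, 0.677, 0.736, 0.001]
force: [-0.7, -1.0, 10.4]
grip_width: 0.2
```

```bash
python3 - <<'E'
from h import *
plan([595.5,142.5],133.4,4.7)
E
```

```text
t 33.53 pos [596.5 142.9 134. ] ya 4.78 tilt [ 0.002 -0.   ] F [-0.7 -1.  10.4] Tq [-0.19  0.22 -0.03] grip 0.200 j [ 0.04  0.6   1.36 -0.    1.18 -0.04]
roll 0.001 dx -0.03 dy -0.11 dz 0.06 cm
```

Emit:
apply_moves(commands=[[1,0,0,0,0.02],[1,0,0,-0.3,0],[1,0,0,-0.3,0],[1,0,0,-0.3,0],[1,0,0,0,0],[1,0,0,0,0]])

```text
time_s: 34.03
eef_pos: [596.5, 142.9, 142.2]
ee_rot: [0.001, 0.683, 0.73, 0.001]
force: [1.1, -0.4, 6.8]
grip_width: 0.197
```

Emit:
apply_moves(commands=[[1,0,0,-0.2,0],[1,0,0,0,0]])

```text
time_s: 34.2
eef_pos: [596.3, 142.8, 142.4]
ee_rot: [0.0, 0.683, 0.73, 0.0]
force: [6.1, -1.2, -4.8]
grip_width: 0.2
```

```bash
python3 - <<'E'
from h import *
plan([595.5,142.5],133.4,4.7)
E
```

```text
t 34.20 pos [596.3 142.8 142.4] ya 3.83 tilt [ 0.001 -0.   ] F [ 6.1 -1.2 -4.8] Tq [-0.09 -1.23  0.01] grip 0.200 j [ 0.04  0.59  1.35 -0.    1.2  -0.02]
roll -0.015 dx -0.03 dy -0.09 dz 0.90 cm
```

Emit:
apply_moves(commands=[[5,0,0,0.1,0],[5,0,0,0,0],[5,0,0,0,0],[5,0,0,-1,0],[5,0,0,-2,0],[5,0,0,-3,0],[5,0,0,-3,0],[8.5,0,0,-2,0],[8.5,0,0,0,0]])

```text
time_s: 34.95
eef_pos: [597.2, 143.1, 258.1]
ee_rot: [0.003, 0.683, 0.73, 0.003]
force: [0.1, -0.1, 1.1]
grip_width: 0.848
```

```bash
cat >> h.py <<'E'
def grey(im,box):
    x0,y0,x1,y1=box; g=cv2.cvtColor(im,cv2.COLOR_RGB2GRAY)
    return g[y0:y1,x0:x1]
E
python3 - <<'E'
from h import *
im=cap('top','k'); heads(im); crop(im,270,230,400,300,'tk',6)
crop(cap('side','k2'),180,100,380,300,'sk',3)
E
```

```text
orange 145.5 [362.2 253.9] [ 466.8 -186.1] wing angle 150.2 [np.float64(57.0), np.float64(18.0)]
grey 72.5 [225.1 303.4] [340.2 143.4] wing angle 1.3 [np.float64(179.0), np.float64(7.0)]
```

View pics/sk.png

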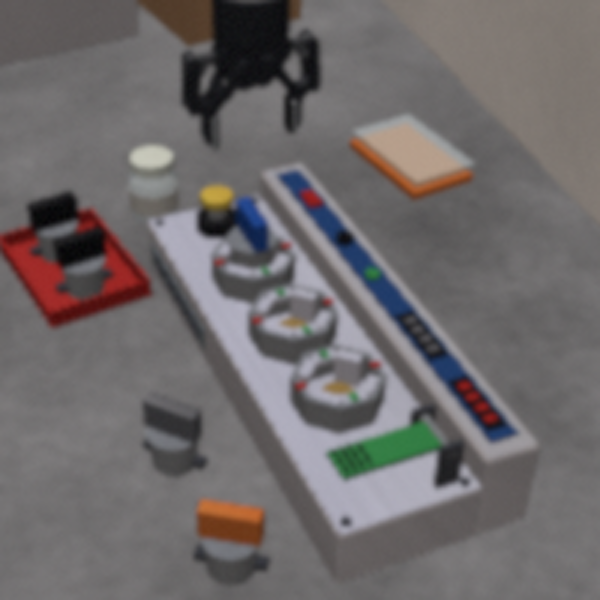

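View pics/tk.png

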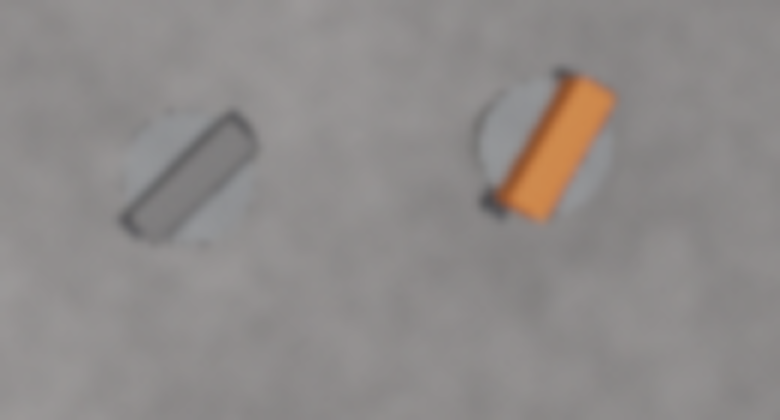

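```bash
python3 - <<'E'
from h import *
im=cv2.imread('pics/top0.png')[:,:,::-1].astype(float)
for f in ('f','g','k'):
    pass
im=cv2.imread('pics/k.png')[:,:,::-1].copy()
sub=im[244:276,284:320]; big=cv2.resize(sub,None,fx=8,fy=8,interpolation=cv2.INTER_CUBIC); g=cv2.cvtColor(big,cv2.COLOR_RGB2GRAY)
for th in (125,130,135):
    m=(g<th).astype(np.uint8)*255; cs,_=cv2.findContours(m,cv2.RETR_EXTERNAL,cv2.CHAIN_APPROX_NONE); c=max(cs,key=cv2.contourArea)
    r=cv2.minAreaRect(c); b=(cv2.boxPoints(r)+.5)/8-.5+[284,244]
    P=np.array([ray('top',*q,82) for q in b])[:,:2]; e=[P[1]-P[0],P[2]-P[1]]; l=max(e,key=np.linalg.norm)
    print(th,b.mean(0),P.mean(0).round(1),'ang %.1f'%(np.degrees(np.arctan2(l[1],l[0]))%180),[np.linalg.norm(q).round(0) for q in e])
print(ray('top',301.75,259.25,82))
for n in ('side',): print(proj(n,[453,-36,82]),proj(n,[453,-36,0]))
E
```

```text
125 [301.26536155 259.5767858 ] [452.1 -39. ] ang 134.1 [np.float64(67.0), np.float64(22.0)]
130 [301.3499583  259.65281677] [451.9 -39.2] ang 134.6 [np.float64(68.0), np.float64(23.0)]
135 [301.3261373  259.76811218] [451.6 -39.2] ang 134.4 [np.float64(69.0), np.float64(25.0)]
[452.82733315 -40.15753444  82.        ]
(np.float64(235.6082355573604), np.float64(233.83659079617092)) (np.float64(236.92953030007254), np.float64(253.09382066505378))
```

```bash
python3 - <<'E'
from h import *
im=cv2.imread('pics/k.png')[:,:,::-1].copy()
print(ray('top',300.9,259.2,46))
print('nadir',-info('top')[3][:3,:3].T@info('top')[3][:3,3])
E
```

```text
[451.25195494 -40.06097865  46.        ]
nadir [ 498.17055099   14.7797479  1056.55402788]
```

```bash
python3 - <<'E'
from h import *
plan([452,-40],140,44)
E
```

```text
t 35.05 pos [596.  143.  253.1] ya 3.84 tilt [0.001 0.   ] F [-0.3 -0.7 -0.8] Tq [-0.01  0.01  0.06] grip 0.992 j [ 0.04  0.5   1.19  0.    1.44 -0.02]
roll -0.701 dx -3.16 dy -23.07 dz 11.31 cm
```

Emit:
apply_moves(commands=[[8.5,0,0,0,-0.117],[8.5,0,0,0,-0.117],[8.5,0,0,0,-0.117],[8.5,0,0,0,-0.117],[8.5,0,0,0,-0.117],[8.5,0,0,0,-0.116]])

```text
time_s: 35.55
eef_pos: [595.5, 143.0, 250.9]
ee_rot: [-0.001, 0.388, 0.922, -0.001]
force: [-0.3, -0.2, -1.3]
grip_width: 0.997
```

Emit:
apply_moves(commands=[[8.5,-0.395,-2.884,0,0],[8.5,-0.395,-2.884,0,0],[8.5,-0.395,-2.884,0,0],[8.5,-0.395,-2.884,0,0],[8.5,-0.395,-2.884,0,0],[8.5,-0.395,-2.884,0,0],[8.5,-0.395,-2.884,0,0],[8.5,-0.395,-2.884,0,0],[8.5,0,0,3,0],[8.5,0,0,3,0],[8.5,0,0,3,0],[8.5,0,0,2,0]])

```text
time_s: 36.55
eef_pos: [450.2, -39.6, 139.1]
ee_rot: [-0.002, 0.391, 0.92, -0.0]
force: [-0.5, -0.1, -1.2]
grip_width: 0.996
```

Emit:
apply_moves(commands=[[8.5,0,0,0,0],[8.5,0,0,0,0]])

```text
time_s: 36.72
eef_pos: [451.4, -39.9, 141.7]
ee_rot: [-0.001, 0.391, 0.921, -0.0]
force: [0.4, -0.4, 0.8]
grip_width: 0.994
```

```bash
python3 - <<'E'
from h import *
plan([452,-40],62,44)
im=cap('top','l'); heads(im); crop(im,110,130,400,300,'tl',2.5)
crop(cap('side','l2'),180,100,380,300,'sl',3)
E
```

```text
t 36.72 pos [451.4 -39.9 141.7] ya 44.00 tilt [-0.003  0.001] F [ 0.4 -0.4  0.8] Tq [0.02 0.02 0.03] grip 0.994 j [-0.35  0.27  1.84 -0.    1.03 -1.12]
roll 0.000 dx -0.05 dy 0.03 dz 7.97 cm
orange 130.5 [362.7 253.4] [ 467.3 -185.7] wing angle 149.0 [np.float64(54.0), np.float64(18.0)]
```

View pics/sl.png

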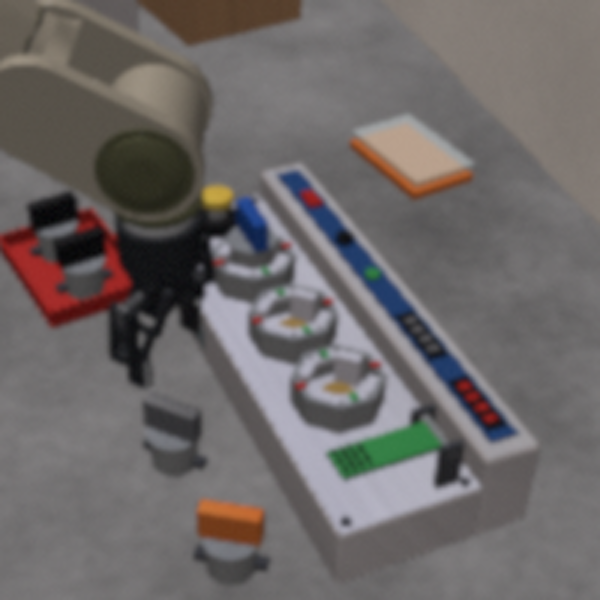

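Emit:
apply_moves(commands=[[8.5,-0.05,0.03,2,0],[8.5,0,0,2,0],[8.5,0,0,2,0],[8.5,0,0,1.3,0],[8.5,0,0,0.6,0],[8.5,0,0,0,0],[8.5,0,0,0,0],[8.5,0,0,0,0]])

```text
time_s: 37.48
eef_pos: [453.3, -40.4, 64.5]
ee_rot: [0.001, 0.391, 0.921, 0.0]
force: [1.2, -0.4, -0.1]
grip_width: 0.997
```

Emit:
apply_moves(commands=[[1,0,0,0,0],[1,0,0,0,0],[1,0,0,0,0],[1,0,0,0,0],[1,0,0,0,0],[1,0,0,0,0],[1,0,0,0,0],[1,0,0,0,0]])

```text
time_s: 38.15
eef_pos: [452.7, -40.2, 63.5]
ee_rot: [0.0, 0.391, 0.921, 0.0]
force: [-0.3, 1.8, 4.2]
grip_width: 0.197
```

```bash
python3 - <<'E'
from h import *
plan(mach(0,0),180,94.7)
crop(cap('side','m2'),180,100,380,300,'sm',3)
E
```

```text
t 38.15 pos [452.7 -40.2  63.5] ya 44.01 tilt [ 0. -0.] F [-0.3  1.8  4.2] Tq [0.06 0.23 0.01] grip 0.197 j [-0.35  0.4   1.91 -0.    0.83 -1.12]
roll -0.885 dx -15.68 dy 6.15 dz -11.65 cm
```

View pics/sm.png

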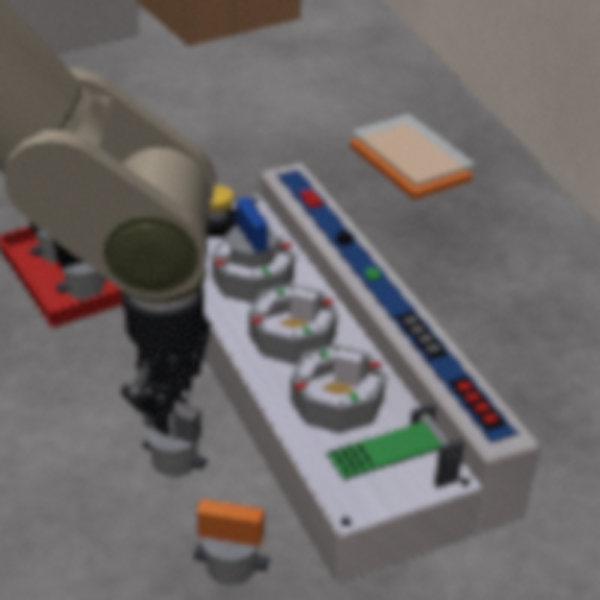

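Emit:
apply_moves(commands=[[1,0,0,-0.5,0],[1,0,0,-1.5,0],[1,0,0,-3,0],[1,0,0,-3,0],[1,0,0,-3,0],[1,0,0,-3,0],[1,0,0,-3,0],[1,0,0,-2,0],[1,0,0,0,0]])

```text
time_s: 38.95
eef_pos: [453.7, -40.6, 257.0]
ee_rot: [0.003, 0.391, 0.921, 0.0]
force: [0.5, 0.2, -3.0]
grip_width: 0.199
```

Emit:
apply_moves(commands=[[1,0,0,0,-0.11],[1,0,0,0,-0.11],[1,0,0,0,-0.11],[1,0,0,0,-0.11],[1,0,0,0,-0.11],[1,0,0,0,-0.11],[1,0,0,0,-0.11],[1,0,0,0,-0.115],[1,0,0,0,0]])

```text
time_s: 39.7
eef_pos: [452.0, -40.0, 251.9]
ee_rot: [-0.001, -0.043, 0.999, 0.0]
force: [-0.8, -0.3, -3.3]
grip_width: 0.199
```

```bash
python3 - <<'E'
from h import *
plan(mach(0,0),180,94.7)
im=cap('top','n');crop(im,180,130,400,300,'tn',3)
E
```

```text
t 39.70 pos [452.  -40.  251.9] ya 94.94 tilt [-0.002  0.001] F [-0.8 -0.3 -3.3] Tq [ 0.01 -0.04 -0.02] grip 0.199 j [-0.35  0.15  1.68 -0.    1.32 -2.  ]
roll 0.004 dx -15.74 dy 6.12 dz 7.19 cm
```

View pics/tn.png

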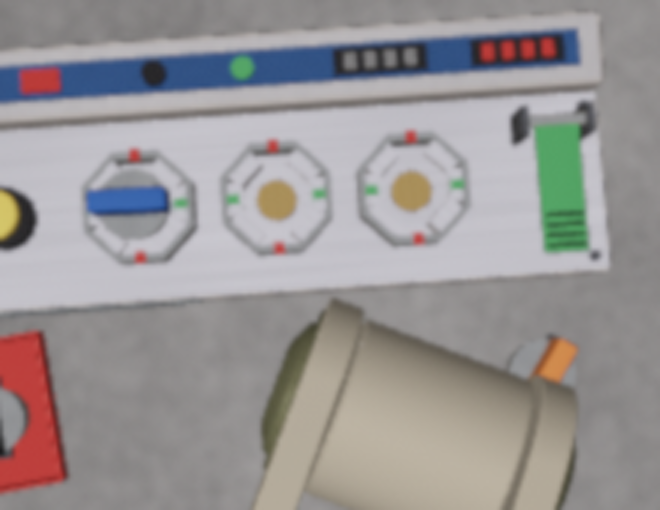

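Blue is locked with its wing along y. Carry grey to the middle socket.

Emit:
apply_moves(commands=[[1,-2.25,0.875,0,0],[1,-2.25,0.875,0,0],[1,-2.25,0.875,0,0],[1,-2.25,0.875,0,0],[1,-2.25,0.875,0,0],[1,-2.25,0.875,0,0],[1,-2.25,0.875,0,0],[1,0,0,2,0],[1,0,0,2,0],[1,0,0,2,0],[1,0,0,0,0],[1,0,0,0,0]])

```text
time_s: 40.75
eef_pos: [604.1, 33.8, 192.4]
ee_rot: [-0.001, -0.04, 0.999, 0.0]
force: [-0.3, 0.2, -1.1]
grip_width: 0.194
```

Emit:
apply_moves(commands=[[1,0,0,0.3,0.003],[1,0,0,0.2,0],[1,0,0,0,0],[1,0,0,0,0]])

```text
time_s: 41.08
eef_pos: [604.7, 33.7, 188.9]
ee_rot: [0.0, -0.039, 0.999, -0.0]
force: [-0.4, -0.1, -2.3]
grip_width: 0.198
```

```bash
python3 - <<'E'
from h import *
plan(mach(0,0),180,94.7)
crop(cap('side','o2'),220,120,340,240,'so',5)
E
```

```text
t 41.08 pos [604.7  33.7 188.9] ya 94.52 tilt [ 0.001 -0.   ] F [-0.4 -0.1 -2.3] Tq [-0.03  0.    0.01] grip 0.198 j [-0.14  0.53  1.32  0.    1.29 -1.79]
roll -0.003 dx 0.08 dy 0.02 dz 0.89 cm
```

View pics/so.png

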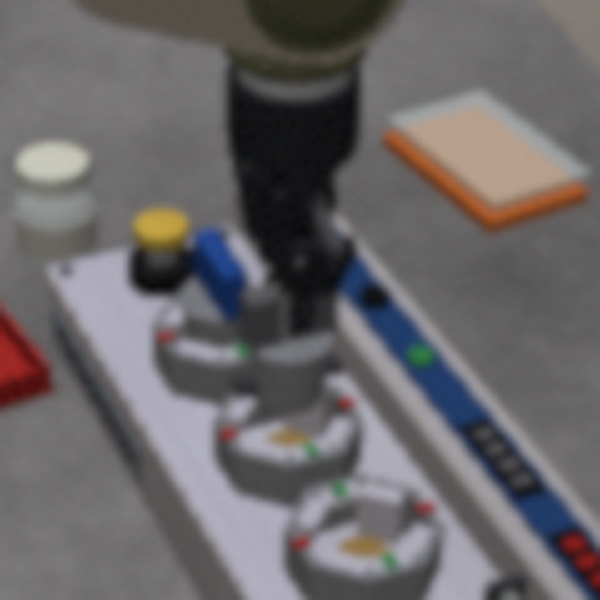

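Emit:
apply_moves(commands=[[1,0.05,0,0.6,-0.003],[1,0,0,0.5,0],[1,0,0,0.4,0],[1,0,0,0.4,0],[1,0,0,0.4,0],[1,0,0,0,0]])

```text
time_s: 41.63
eef_pos: [603.7, 33.8, 164.2]
ee_rot: [-0.001, -0.041, 0.999, 0.0]
force: [-0.2, 0.6, -3.1]
grip_width: 0.197
```

Emit:
apply_moves(commands=[[1,0,0,0.4,0],[1,0,0,0.4,0],[1,0,0,0.3,0],[1,0,0,0,0]])

```text
time_s: 41.97
eef_pos: [603.8, 33.8, 153.5]
ee_rot: [-0.001, -0.041, 0.999, 0.0]
force: [0.7, 0.9, -1.3]
grip_width: 0.196
```

```bash
python3 - <<'E'
from h import *
plan(mach(0,0),135.5,94.7)
E
```

```text
t 41.97 pos [603.8  33.8 153.5] ya 94.71 tilt [-0.001  0.   ] F [ 0.7  0.9 -1.3] Tq [ 0.02 -0.02  0.01] grip 0.196 j [-0.14  0.56  1.36 -0.    1.22 -1.79]
roll 0.000 dx -0.02 dy 0.01 dz 1.80 cm
```

Free entry. Press to foot ≈2.5 mm (TCP 136).

Emit:
apply_moves(commands=[[1,0,0,0.3,0],[1,0,0,0.3,0],[1,0,0,0.3,0],[1,0,0,0.3,0],[1,0,0,0.3,0],[1,0,0,0.25,0],[1,0,0,0.1,0],[1,0,0,0,0],[1,0,0,0,0]])

```text
time_s: 42.72
eef_pos: [604.3, 33.8, 137.3]
ee_rot: [0.001, -0.041, 0.999, -0.0]
force: [-4.3, 1.1, 8.9]
grip_width: 0.199
```

```bash
python3 - <<'E'
from h import *
plan(mach(0,0),135.5,4.7)
E
```

```text
t 42.72 pos [604.3  33.8 137.3] ya 94.72 tilt [ 0.001 -0.   ] F [-4.3  1.1  8.9] Tq [0.06 0.89 0.01] grip 0.199 j [-0.14  0.58  1.38 -0.    1.18 -1.79]
roll 1.571 dx 0.02 dy -0.03 dz 0.18 cm
```

Emit:
apply_moves(commands=[[1,0,0,0.15,0],[1,0,0,0,0],[1,0,0,0,0.1],[1,0,0,0,0.1],[1,0,0,0,0.1],[1,0,0,0,0.1],[1,0,0,0,0.1],[1,0,0,0,0.1],[1,0,0,0,0.1],[1,0,0,0,0.1],[1,0,0,0,0]])

```text
time_s: 43.63
eef_pos: [605.3, 33.4, 136.5]
ee_rot: [0.002, 0.354, 0.935, 0.0]
force: [-0.0, -0.3, 9.2]
grip_width: 0.2
```

```bash
python3 - <<'E'
from h import *
plan(mach(0,0),135.5,4.7)
E
```

```text
t 43.63 pos [605.3  33.4 136.5] ya 48.57 tilt [ 0.005 -0.001] F [-0.  -0.3  9.2] Tq [-0.11  0.12 -0.08] grip 0.200 j [-0.14  0.58  1.38 -0.    1.18 -0.99]
roll 0.766 dx 0.06 dy -0.14 dz 0.10 cm
```

Emit:
apply_moves(commands=[[1,0,0,0,0.1],[1,0,0,0,0.1],[1,0,0,0,0.1],[1,0,0,0,0.1],[1,0,0,0,0.1],[1,0,0,0,0.1],[1,0,0,0,0.1],[1,0,0,0,0.075],[1,0,0,0,0]])

```text
time_s: 44.38
eef_pos: [605.3, 33.4, 136.5]
ee_rot: [0.002, 0.681, 0.733, 0.001]
force: [-0.3, -0.8, 10.1]
grip_width: 0.195
```

```bash
python3 - <<'E'
from h import *
plan(mach(0,0),135.5,4.7)
E
```

```text
t 44.38 pos [605.3  33.4 136.5] ya 4.23 tilt [ 0.005 -0.001] F [-0.3 -0.8 10.1] Tq [-0.11  0.22 -0.07] grip 0.195 j [-0.14  0.58  1.38 -0.    1.18 -0.21]
roll -0.008 dx 0.06 dy -0.13 dz 0.10 cm
```

Emit:
apply_moves(commands=[[1,0,0,0,0.01],[1,0,-0.1,-0.3,0],[1,0,0,-0.3,0],[1,0,0,-0.3,0],[1,0,0,0,0],[1,0,0,-0.2,0],[1,0,0,0,0]])

```text
time_s: 44.97
eef_pos: [604.7, 33.3, 144.6]
ee_rot: [0.002, 0.683, 0.731, 0.001]
force: [11.0, -0.4, -12.4]
grip_width: 0.196
```

```bash
python3 - <<'E'
from h import *
plan(mach(0,0),135.5,4.7)
E
```

```text
t 44.97 pos [604.7  33.3 144.6] ya 3.87 tilt [ 0.005 -0.   ] F [ 11.   -0.4 -12.4] Tq [-0.14 -2.22 -0.02] grip 0.196 j [-0.14  0.57  1.37  0.    1.19 -0.21]
roll -0.014 dx 0.07 dy -0.07 dz 0.91 cm
```

Emit:
apply_moves(commands=[[1,0,0,0.15,0],[5,0,0,0,0],[5,0,0,0,0],[5,0,0,0,0],[5,0,0,-1,0],[5,0,0,-2,0],[5,0,0,-3,0],[5,0,0,-3,0],[8.5,0,0,-2,0],[8.5,0,0,0,0]])

```text
time_s: 45.8
eef_pos: [604.3, 33.6, 259.6]
ee_rot: [0.004, 0.683, 0.731, 0.003]
force: [-0.3, -0.9, 0.8]
grip_width: 0.847
```

```bash
python3 - <<'E'
from h import *
im=cap('top','p'); heads(im); crop(im,180,130,400,300,'tp',3)
crop(cap('side','p2'),180,100,380,300,'sp',3)
plan([466.8,-186],140,60)
E
```

```text
orange 143.5 [362.1 254.1] [ 466.4 -185.7] wing angle 149.0 [np.float64(56.0), np.float64(18.0)]
t 45.90 pos [603.   33.7 254.6] ya 3.90 tilt [ 0.001 -0.   ] F [-0.4  0.7 -0.5] Tq [-0.01  0.05 -0.  ] grip 0.990 j [-0.14  0.48  1.22 -0.    1.44 -0.21]
roll -0.979 dx 0.81 dy -25.84 dz 11.46 cm
```

View pics/sp.png

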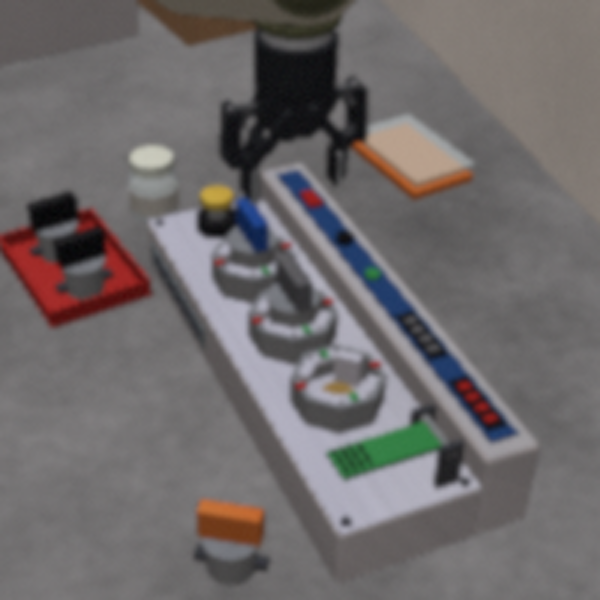

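View pics/tp.png

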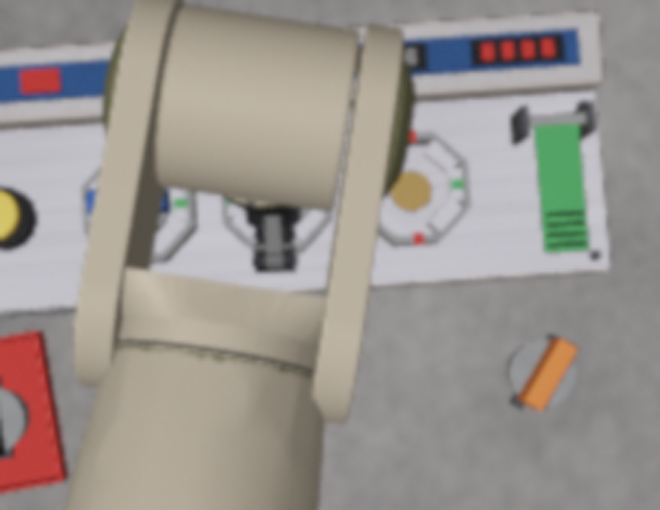

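Emit:
apply_moves(commands=[[8.5,0,0,0,-0.121],[8.5,0,0,0,-0.121],[8.5,0,0,0,-0.121],[8.5,0,0,0,-0.121],[8.5,0,0,0,-0.121],[8.5,0,0,0,-0.121],[8.5,0,0,0,-0.121],[8.5,0,0,0,-0.123],[8.5,0,0,0,0]])

```text
time_s: 46.65
eef_pos: [602.6, 33.7, 252.5]
ee_rot: [-0.001, 0.261, 0.965, -0.0]
force: [0.2, 0.9, 0.4]
grip_width: 0.994
```

```bash
python3 - <<'E'
from h import *
plan([466.6,-185.9],140,59.5)
E
```

```text
t 46.65 pos [602.6  33.7 252.5] ya 59.72 tilt [-0.003  0.   ] F [0.2 0.9 0.4] Tq [ 0.02 -0.02  0.07] grip 0.994 j [-0.14  0.48  1.22 -0.    1.44 -1.18]
roll 0.004 dx 0.57 dy -25.83 dz 11.25 cm
```

Emit:
apply_moves(commands=[[8.5,0.08,-3.23,0,0],[8.5,0.08,-3.23,0,0],[8.5,0.08,-3.23,0,0],[8.5,0.08,-3.23,0,0],[8.5,0.08,-3.23,0,0],[8.5,0.08,-3.23,0,0],[8.5,0.08,-3.23,0,0],[8.5,0.08,-3.23,0,0],[8.5,0,0,3,0],[8.5,0,0,3,0],[8.5,0,0,3,0],[8.5,0,0,2,0]])

```text
time_s: 47.65
eef_pos: [464.9, -185.0, 140.7]
ee_rot: [-0.002, 0.266, 0.964, 0.001]
force: [0.7, 1.4, 0.6]
grip_width: 0.997
```

Emit:
apply_moves(commands=[[8.5,0,0,0,0],[8.5,0,0,0,0],[8.5,0,0,0,0]])

```text
time_s: 47.9
eef_pos: [466.8, -185.9, 145.0]
ee_rot: [0.001, 0.264, 0.965, -0.0]
force: [0.2, 0.3, 0.5]
grip_width: 0.994
```

```bash
python3 - <<'E'
from h import *
plan([466.6,-185.9],62.5,59.5)
crop(cap('side','q2'),180,100,380,300,'sq',3)
E
```

```text
t 47.90 pos [ 466.8 -185.9  145. ] ya 59.39 tilt [ 0.001 -0.001] F [0.2 0.3 0.5] Tq [-0.03  0.    0.01] grip 0.994 j [-0.61  0.36  1.7   0.    1.08 -1.65]
roll -0.002 dx 0.02 dy -0.01 dz 8.25 cm
```

View pics/sq.png

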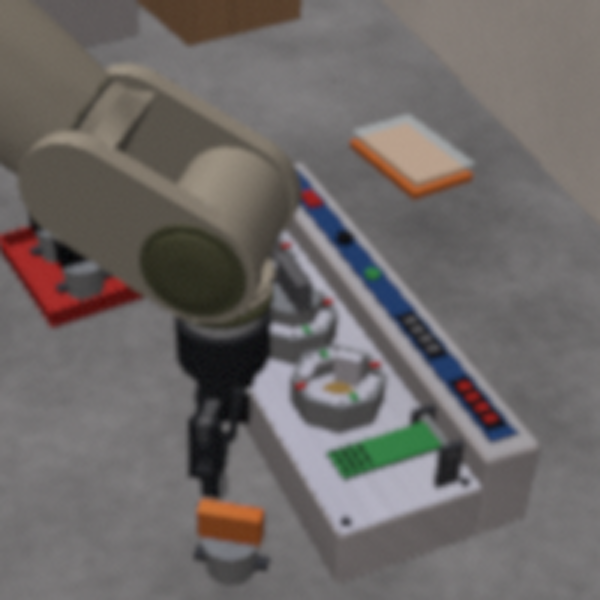

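Emit:
apply_moves(commands=[[8.5,0,0,2,0],[8.5,0,0,2,0],[8.5,0,0,2,0],[8.5,0,0,1.5,0],[8.5,0,0,0.75,0],[8.5,0,0,0,0],[8.5,0,0,0,0],[8.5,0,0,0,0]])

```text
time_s: 48.62
eef_pos: [467.0, -186.1, 62.6]
ee_rot: [0.001, 0.263, 0.965, -0.0]
force: [-0.0, -0.2, 0.0]
grip_width: 0.992
```

Emit:
apply_moves(commands=[[1,0,0,0,0],[1,0,0,0,0],[1,0,0,0,0],[1,0,0,0,0],[1,0,0,0,0],[1,0,0,0,0],[1,0,0,0,0],[1,0,0,0,0]])

```text
time_s: 49.28
eef_pos: [466.3, -185.7, 61.4]
ee_rot: [0.0, 0.263, 0.965, -0.0]
force: [-0.8, -0.4, 1.5]
grip_width: 0.201
```

```bash
python3 - <<'E'
from h import *
plan([466.6,-185.9],62.5,59.5)
crop(cap('side','r2'),180,100,380,300,'sr',3)
E
```

```text
t 49.28 pos [ 466.3 -185.7   61.4] ya 59.47 tilt [-0. -0.] F [-0.8 -0.4  1.5] Tq [-0.07  0.07 -0.02] grip 0.201 j [-0.61  0.49  1.77 -0.    0.88 -1.65]
roll -0.000 dx -0.04 dy -0.00 dz -0.11 cm
```

View pics/sr.png

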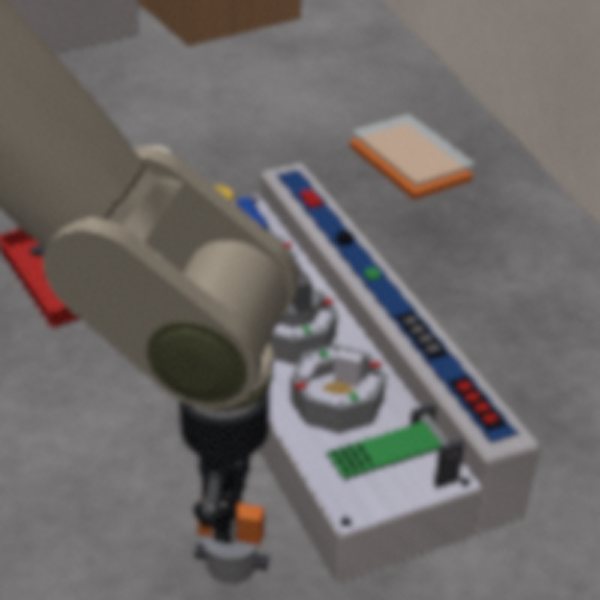

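Orange gripped (offset 61.4). Lift and roll to 94.7°.

Emit:
apply_moves(commands=[[1,0,0,-0.5,0],[1,0,0,-1.5,0],[1,0,0,-3,0],[1,0,0,-3,0],[1,0,0,-3,0],[1,0,0,-3,0],[1,0,0,-3,0],[1,0,0,-2,0],[1,0,0,0,0]])

```text
time_s: 50.08
eef_pos: [467.3, -186.2, 255.4]
ee_rot: [0.003, 0.263, 0.965, -0.001]
force: [1.0, 0.1, -2.5]
grip_width: 0.199
```

Emit:
apply_moves(commands=[[1,0,0,0,-0.12],[1,0,0,0,-0.12],[1,0,0,0,-0.12],[1,0,0,0,-0.12],[1,0,0,0,-0.12],[1,0,0,0,0]])

```text
time_s: 50.58
eef_pos: [465.8, -185.3, 249.8]
ee_rot: [-0.001, -0.036, 0.999, 0.001]
force: [-0.0, -1.2, -2.4]
grip_width: 0.198
```

```bash
python3 - <<'E'
from h import *
plan(mach(0,-110),185,94.7)
E
```

```text
t 50.58 pos [ 465.8 -185.3  249.8] ya 94.09 tilt [-0.002  0.002] F [-0.  -1.2 -2.4] Tq [0.   0.01 0.02] grip 0.198 j [-0.61  0.26  1.55  0.    1.33 -2.26]
roll -0.011 dx -15.56 dy 9.72 dz 6.48 cm
```

Emit:
apply_moves(commands=[[1,0,0,0,-0.011],[1,-2.23,1.385,0,0],[1,-2.23,1.385,0,0],[1,-2.23,1.385,0,0],[1,-2.23,1.385,0,0],[1,-2.23,1.385,0,0],[1,-2.23,1.385,0,0],[1,-2.23,1.385,0,0],[1,0,0,3,0],[1,0,0,3,0],[1,0,0,0,0],[1,0,0,0,0]])

```text
time_s: 51.58
eef_pos: [613.7, -76.7, 190.2]
ee_rot: [-0.002, -0.038, 0.999, 0.001]
force: [-0.2, -0.1, -2.5]
grip_width: 0.197
```

Emit:
apply_moves(commands=[[1,0,0,0.3,0],[1,0,0,0,0],[1,0,0,0,0]])

```text
time_s: 51.83
eef_pos: [614.7, -77.1, 189.8]
ee_rot: [0.001, -0.039, 0.999, -0.0]
force: [-0.2, -0.4, -1.7]
grip_width: 0.199
```

```bash
python3 - <<'E'
from h import *
plan([613.3,-76],175,94.7)
crop(cap('side','s2'),220,120,340,240,'ss',5)
E
```

```text
t 51.83 pos [614.7 -77.1 189.8] ya 94.43 tilt [ 0.002 -0.001] F [-0.2 -0.4 -1.7] Tq [-0.04 -0.01 -0.01] grip 0.199 j [-0.31  0.56  1.27 -0.    1.31 -1.96]
roll -0.005 dx 0.13 dy 0.12 dz 1.48 cm
```

View pics/ss.png

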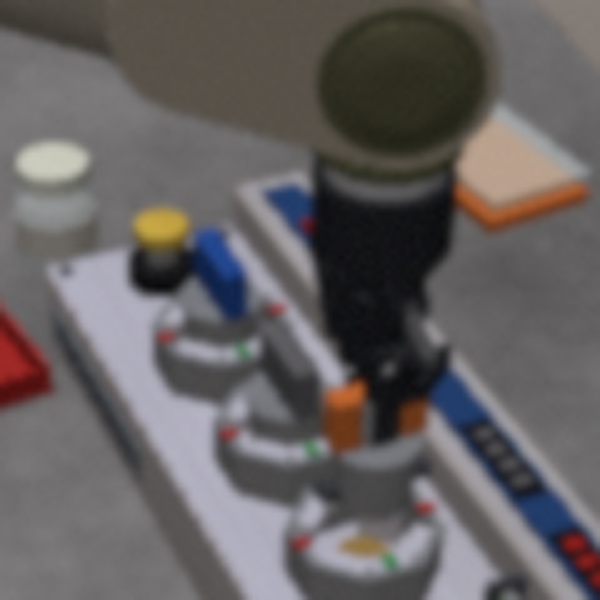

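Emit:
apply_moves(commands=[[1,0.08,0.12,0.6,-0.005],[1,0,0,0.5,0],[1,0,0,0.4,0],[1,0,0,0.4,0],[1,0,0,0.4,0],[1,0,0,0,0]])

```text
time_s: 52.38
eef_pos: [613.1, -75.6, 164.2]
ee_rot: [-0.001, -0.042, 0.999, 0.0]
force: [0.4, -0.0, -2.8]
grip_width: 0.194
```

Emit:
apply_moves(commands=[[1,0,0,0.4,0],[1,0,0,0.4,0],[1,0,0,0.3,0],[1,0,0,0,0]])

```text
time_s: 52.72
eef_pos: [613.1, -75.6, 153.5]
ee_rot: [-0.001, -0.042, 0.999, 0.0]
force: [-0.1, 0.7, -2.4]
grip_width: 0.199
```

```bash
python3 - <<'E'
from h import *
plan([613.3,-76],134,94.7)
E
```

```text
t 52.72 pos [613.1 -75.6 153.5] ya 94.77 tilt [-0.001  0.   ] F [-0.1  0.7 -2.4] Tq [ 0.   -0.01 -0.01] grip 0.199 j [-0.31  0.59  1.32 -0.    1.24 -1.97]
roll 0.001 dx -0.01 dy -0.04 dz 1.95 cm
```

Emit:
apply_moves(commands=[[1,0,0,0.3,0],[1,0,0,0.3,0],[1,0,0,0.3,0],[1,0,0,0.3,0],[1,0,0,0.3,0],[1,0,0,0.3,0],[1,0,0,0.3,0],[1,0,0,0,0],[1,0,0,0,0]])

```text
time_s: 53.47
eef_pos: [613.6, -75.8, 134.8]
ee_rot: [0.001, -0.042, 0.999, -0.0]
force: [-4.3, 0.3, 9.8]
grip_width: 0.198
```

```bash
python3 - <<'E'
from h import *
plan([613.3,-76],134,4.7)
E
```

```text
t 53.47 pos [613.6 -75.8 134.8] ya 94.77 tilt [ 0.001 -0.   ] F [-4.3  0.3  9.8] Tq [0.29 0.93 0.01] grip 0.198 j [-0.31  0.61  1.34 -0.    1.19 -1.97]
roll 1.572 dx -0.02 dy -0.03 dz 0.08 cm
```

Emit:
apply_moves(commands=[[1,0,0,0.12,0],[1,0,0,0,0],[1,0,0,0,0.1],[1,0,0,0,0.1],[1,0,0,0,0.1],[1,0,0,0,0.1],[1,0,0,0,0.1],[1,0,0,0,0.1],[1,0,0,0,0.1],[1,0,0,0,0.1],[1,0,0,0,0]])

```text
time_s: 54.38
eef_pos: [614.3, -75.3, 134.1]
ee_rot: [0.002, 0.353, 0.936, 0.001]
force: [-2.8, 2.1, 10.6]
grip_width: 0.2
```

Emit:
apply_moves(commands=[[1,0,0,0,0.1],[1,0,0,0,0.1],[1,0,0,0,0.1],[1,0,0,0,0.1],[1,0,0,0,0.1],[1,0,0,0,0.1],[1,0,0,0,0.1],[1,0,0,0,0.085],[1,0,0,0,0]])

```text
time_s: 55.13
eef_pos: [615.1, -74.7, 134.5]
ee_rot: [0.002, 0.684, 0.73, 0.002]
force: [1.2, 5.7, 10.2]
grip_width: 0.198
```

```bash
python3 - <<'E'
from h import *
plan([613.3,-76],134,4.7)
E
```

```text
t 55.13 pos [615.1 -74.7 134.5] ya 3.71 tilt [0.006 0.001] F [ 1.2  5.7 10.2] Tq [ 1.08 -0.3  -0.09] grip 0.198 j [-0.31  0.61  1.34  0.    1.19 -0.38]
roll -0.017 dx -0.11 dy -0.19 dz 0.05 cm
```

Emit:
apply_moves(commands=[[1,0.1,-0.1,0,0],[1,0,0,-0.3,0],[1,0,0,-0.3,0],[1,0,0,-0.3,0],[1,0,0,0,0],[1,0,0,-0.2,0],[1,0,0,0,0]])

```text
time_s: 55.72
eef_pos: [614.1, -74.6, 142.5]
ee_rot: [0.002, 0.682, 0.731, 0.002]
force: [12.4, 1.4, -11.3]
grip_width: 0.201
```

```bash
python3 - <<'E'
from h import *
plan([613.3,-76],134,4.7)
E
```

```text
t 55.72 pos [614.1 -74.6 142.5] ya 3.95 tilt [0.005 0.   ] F [ 12.4   1.4 -11.3] Tq [ 0.1  -2.32  0.  ] grip 0.201 j [-0.31  0.6   1.33  0.    1.21 -0.38]
roll -0.013 dx -0.14 dy -0.09 dz 0.85 cm
```

Locked at 142.5 (foot 81.1) with an upward pull held. Release and look.

Emit:
apply_moves(commands=[[1,0,0,0.15,0],[5,0,0,0,0],[5,0,0,0,0],[5,0,0,0,0],[5,0,0,-1,0],[5,0,0,-2,0],[5,0,0,-3,0],[5,0,0,-3,0],[0,0,0,-2,0],[0,-2.5,0,0,0],[0,-2.5,0,0,0],[0,-2.5,0,0,0]])

```text
time_s: 56.72
eef_pos: [617.5, -150.3, 253.0]
ee_rot: [0.001, 0.682, 0.731, 0.0]
force: [0.1, 0.6, -0.2]
grip_width: 0.019
```

Emit:
apply_moves(commands=[[0,-2.5,-1,0,0],[0,-2,-1,0,0],[0,0,-1,0,0],[0,0,0,0,0],[0,0,0,0,0]])

```text
time_s: 57.13
eef_pos: [590.7, -196.5, 252.5]
ee_rot: [0.0, 0.682, 0.731, 0.0]
force: [-0.1, -0.7, 0.2]
grip_width: 0.001
```

```bash
python3 - <<'E'
from h import *
im=cap('top','t'); crop(im,150,130,390,240,'tt',3)
crop(cap('side','t2'),180,100,380,300,'st',3)
b=blobs(im,(50,100,60),(85,255,255),(340,160,390,230),30)
for q in b: print(np.round(q[1],1),[np.round(w,1) for w in q[2]])
plan(mach(-45,-225),135,4.7)
print(proj('top',[*mach(-45,-225),115]))
for nm,lo,hi,z in [('blue',(100,120,60),(125,255,255),163),('orange',(5,150,90),(18,255,255),163)]:
    for q in blobs(im,lo,hi,(205,165,342,222),20): print(nm,q[0],ray('top',*q[2][0],z).round(1),q[2])
E
```

```text
[365.3 183.6] [array([366. , 187.5]), array([31., 14.]), np.float64(90.0)]
t 57.23 pos [ 591.2 -195.9  252.1] ya 4.00 tilt [ 0.001 -0.   ] F [-0.4 -0.2 -0.5] Tq [ 0.01 -0.04  0.03] grip -0.001 j [-0.51  0.53  1.16  0.    1.46 -0.58]
roll -0.012 dx 0.30 dy -1.35 dz 11.71 cm
(np.float64(368.3894645764809), np.float64(207.4012275368123))
blue 166.0 [593.7 143.5 163. ] ((222.0, 196.5), (7.0, 26.0), 90.0)
orange 144.0 [610.  -76.2 163. ] ((320.5, 190.5), (7.0, 25.0), 90.0)
```

View pics/st.png

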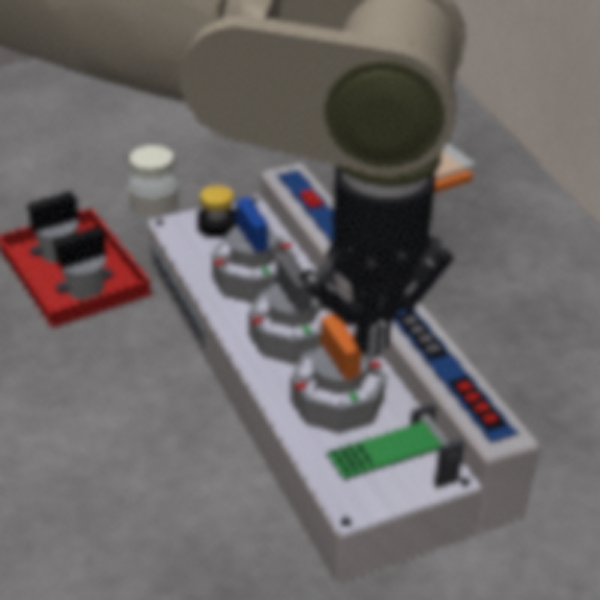

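View pics/tt.png

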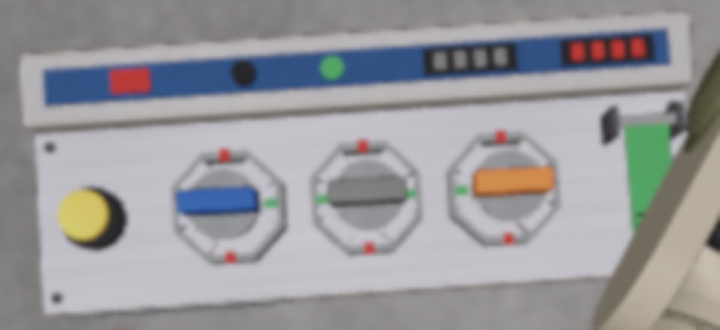

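Emit:
apply_moves(commands=[[0,0.3,-1.35,0,0],[0,0,0,3,0],[0,0,0,3,0],[0,0,0,3,0],[0,0,0,2.5,0],[0,0,0,0,0],[0,0,0,0,0],[0,0,0,0,0]])

```text
time_s: 57.9
eef_pos: [578.1, -194.5, 138.5]
ee_rot: [0.001, 0.682, 0.731, 0.0]
force: [0.0, -0.8, 0.7]
grip_width: -0.002
```

```bash
python3 - <<'E'
from h import *
crop(cap('side','u2'),250,180,370,290,'su',5)
plan(mach(-45,-225),126,4.7)
E
```

```text
t 57.95 pos [ 578.1 -194.7  138.8] ya 3.98 tilt [ 0.003 -0.002] F [-0.3 -0.1 -0. ] Tq [-0.01  0.1  -0.  ] grip -0.002 j [-0.52  0.59  1.36  0.    1.19 -0.59]
roll -0.013 dx 0.07 dy -0.06 dz 1.28 cm
```

View pics/su.png

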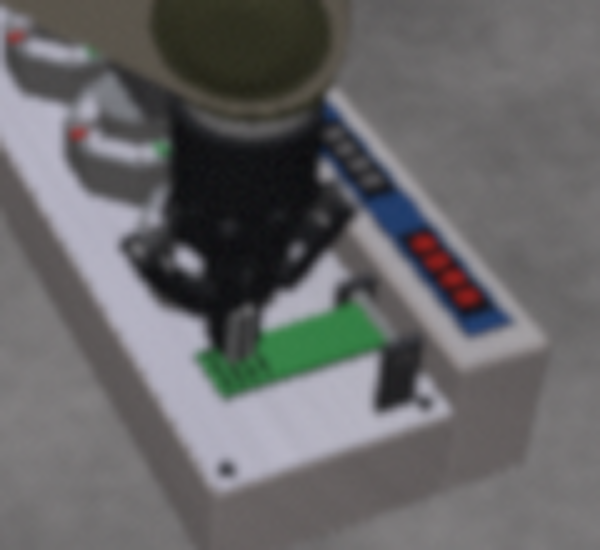

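Emit:
apply_moves(commands=[[0,0,0,0.4,0],[0,0,0,0.4,0],[0,0,0,0.4,0],[0,0,0,0.4,0],[0,0,0,0.4,0],[0,0,0,0,0]])

```text
time_s: 58.45
eef_pos: [577.5, -194.6, 116.7]
ee_rot: [0.001, 0.682, 0.731, 0.0]
force: [-0.1, 0.7, 5.9]
grip_width: -0.0
```

Emit:
apply_moves(commands=[[0,0,0,0.4,0],[0,0,0,0.4,0],[0,0,0,0.4,0],[0,0,0,0.4,0],[0,0,0,0,0]])

```text
time_s: 58.87
eef_pos: [578.3, -194.9, 101.6]
ee_rot: [0.002, 0.682, 0.731, 0.001]
force: [1.8, 1.0, 9.9]
grip_width: 0.003
```

Emit:
apply_moves(commands=[[0,0,0,0.2,0],[0,0,0,0.15,0],[0,0,0,0.1,0],[0,0,0,0,0],[0,0,0,0,0]])

```text
time_s: 59.28
eef_pos: [579.0, -194.9, 99.2]
ee_rot: [0.003, 0.682, 0.731, 0.001]
force: [0.8, 2.1, 19.4]
grip_width: -0.001
```

Emit:
apply_moves(commands=[[0,0,0,0.1,0],[0,0,0,0,0]])

```text
time_s: 59.45
eef_pos: [579.1, -195.0, 98.9]
ee_rot: [0.003, 0.682, 0.731, 0.001]
force: [-1.6, 4.2, 23.8]
grip_width: 0.001
```

```bash
python3 - <<'E'
from h import *
crop(cap('side','v2'),250,180,370,290,'sv',5)
E
```

Emit:
apply_moves(commands=[[0,0,0,-0.5,0],[0,0,0,-1,0],[0,0,0,-1.5,0],[0,0,0,-3,0],[0,0,0,-3,0],[0,0,0,-3,0],[0,0,0,-2,0],[0,-1,-3,0,0],[0,-1,-3,0,0],[0,-1,-3,0,0],[0,-1,-3,0,0],[0,0,0,0,0]])

```text
time_s: 60.5
eef_pos: [456.6, -244.1, 235.0]
ee_rot: [-0.001, 0.683, 0.73, -0.001]
force: [-0.3, 0.0, -0.3]
grip_width: 0.001
```

```bash
python3 - <<'E'
from h import *
im=cap('top','w'); crop(im,110,130,390,310,'tw',2.5)
crop(cap('side','w2'),180,100,380,300,'sw',3)
s=st()[0]; print(s['eef_pos'],s['force'],s['time_s'])
E
```

```text
[ 459.66531868 -243.06128229  235.23448077] [ 0.85196453 -0.01849171 -0.46664622] 60.6
```

View pics/sv.png

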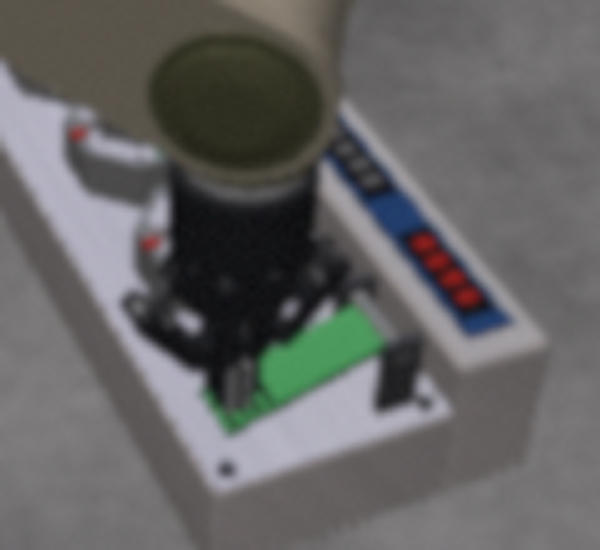

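View pics/sw.png

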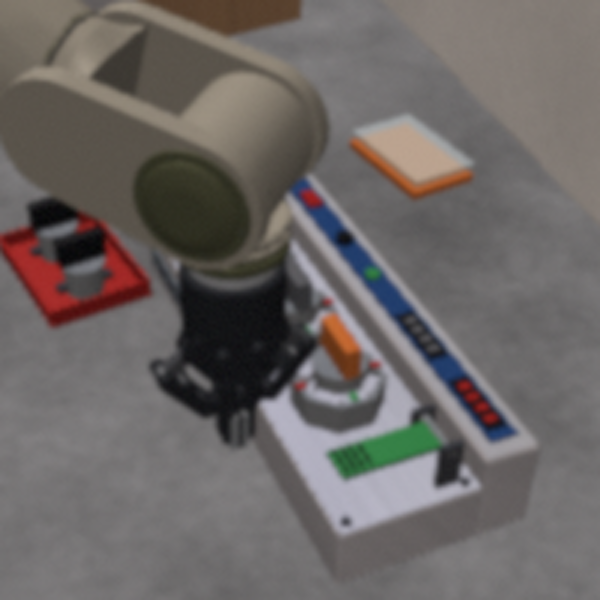

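View pics/tw.png

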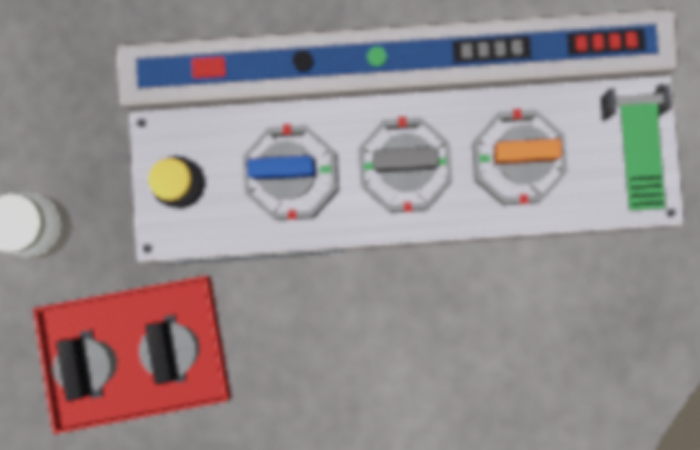

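Emit:
apply_moves(commands=[[0,0,0,0,0],[0,0,0,0,0],[0,0,0,0,0],[0,0,0,0,0],[0,0,0,0,0],[0,0,0,0,0]])

```text
time_s: 61.1
eef_pos: [460.3, -242.5, 235.0]
ee_rot: [-0.0, 0.682, 0.731, -0.0]
force: [-0.1, 0.2, 0.1]
grip_width: 0.003
```

```bash
python3 - <<'E'
from h import *
print(ctrl.finish_job())
E
```

```text
the job is handed in; nothing more can be done
None
```

The rub tester job is done in the order asked, and I handed it in at about 61 s of the 210 s allowed. `finish_job` gives no verdict.

1. **Counter:** I pushed the yellow plunger until it stopped. The fingertips were at about 102 mm and the force rose to 24 N.
2. **Worn heads:** I unlocked both black heads and stood them side by side in the red tray.
3. **Fresh heads:** Blue, grey and orange are each locked in a socket of their own. Each one stopped at foot height 11 mm and held against an upward pull of 5 to 12 N before I let go.
4. **Start lever:** I pressed it to its stop, about 27 mm of travel at 24 N, then let it go.

The last pictures show both black heads upright in the tray, three wings along the machine's y in the collars, the plunger up, the lever level again and the arm clear. In the final close-ups the jar looks where it was. The wrench and tape roll were outside those crops, so I did not check them at the end, but the arm never went near them.

No check failed. While entering its socket, the blue head touched the collar sideways at about 9 N, and I shifted it about 2 mm to free it. The orange head saw about 6 N sideways while turning, also corrected. I saw no fresh head knocked aside.

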